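# Load the coupon cooling cabinet

## Task

First clear the magnetic square away from in front of the cabinet into the grey bin, then lift the cabinet's shutter past both rungs until its pawl has cleared the upper one, lower it gently so that it rests on the upper rung, and let go. Draw the tray out with the hook in its finger hole, stand every T-joint coupon upright on the tray's floor, push the tray fully home again under the raised shutter and lay the hook back on its rubber mat. Leave the can, the jar and the brush alone.

Things in the scene. Friction and masses are not known exactly. Their poses are not given: they have to be found in the camera images.
- cabinet: Fixed blue cabinet, 130 mm high, 290 wide, 210 deep, open in front; on each side a ladder column of two posts 255 high (400 over both columns). Origin on the bench under the middle of the shutter; +x into the cabinet, y along its front, z up; turned up to 0.2 rad. Each column, 172 to the side, has two round 10 mm rungs along y, 20 behind the origin plane, at heights 164 and 209
- shutter (a joint): Height in m of the grey shutter (370 x 105 x 6 mm, in the cabinet's origin plane): 0 = down (lower edge 20 mm above the bench), 0.040 = hanging on the lower rungs (too low for coupons), 0.085 = hanging on the upper rungs, 0.115 = top stop. About 0.6 kg; slides freely and falls if let go off a rung
- pawl (a joint): Angle in rad of the shutter's gravity pawl (two dark hooks on one shaft 133 mm above the bench with the shutter down, noses into the cabinet, heavy tails towards the robot): 0 = noses level; a rung pushes them down (up to 1.35) as the shutter rises past; they fall back to 0 by themselves at a rise of about 0.055 (lower) and 0.100 (upper rung). Level noses bear on a rung from above
- shutter_grip (a point): Grip point on the black tab that stands up from the middle of the shutter's top edge: tab 30 mm wide (along cabinet y), 14 mm thick (along cabinet x), its top 15 mm above this point and its foot 35 mm below. Moves with the shutter; free room on all sides. Axes as the cabinet's
- tray (a joint): How far in m the steel tray inside the cabinet is drawn out towards the robot (along cabinet -x): 0 = fully home, 0.165 = out to its stop. Slides with about 2 N of friction and stays where it is left
- tray_hole (a point): Centre of the 22 mm finger hole in the tray's flat front flange, at its upper face, 36 mm above the bench. Flange 4 mm thick, 250 wide, reaching 19 in front of the hole and 20 behind; 22 mm free below it. With the tray home the hole is 24 mm behind the cabinet's origin plane, covered when the shutter is down. Moves with the tray; axes as the cabinet's
- tray_floor (a point): Middle of the tray's flat inner floor, 71 mm behind the hole, 36 above the bench; 97 mm (x) by 250 (y), wall round it 14 high. With the tray fully out the floor lies 20 to 117 mm in front of the shutter: room for three coupons side by side, e.g. 80 mm apart in y, fins along x. Moves with the tray; axes as the cabinet's
- hook: Tray hook: wooden handle 90 (x) x 22 (y) x 34 (z) mm, with a steel rod of 8 mm running on from its +x end at 26 mm above its underside, turned straight down at x = 100 mm. Origin at the middle of the handle's underside, z up, x towards the hooked end. 0.15 kg; starts lying on the mat
- hook_tip (a point): Lower end of the hook's downturned steel tip (8 mm thick, 18 mm free length below the rod), 100 mm ahead of the handle's middle and 4 mm above the handle's underside
- mat: Fixed black rubber mat 150 x 80 x 4 mm, home of the hook; origin at the middle of its underside, x along its length
- bin: Fixed grey open bin 110 x 110 x 45 mm, walls and floor 4 mm; origin at the middle of its underside
- square: Dark L-shaped magnetic setting square with a red brace, standing in front of the shutter in the tray's way: foot 70 (x) x 24 (y) x 22 (z) mm and an upright 24 x 24 mm, 60 mm high in all, centred at x = -23 mm. Origin at the middle of its underside. 0.35 kg, not magnetic to the touch
- coupon0: Steel T-joint weld coupon: base plate 60 (x) x 40 (y) x 8 mm, in its middle an upright fin 60 (x) x 8 (y) mm reaching 48 mm above the underside. Origin at the middle of the underside, z up along the fin. About 0.26 kg. May be absent (two or three are there)
- coupon1: Steel T-joint weld coupon: base plate 60 (x) x 40 (y) x 8 mm, in its middle an upright fin 60 (x) x 8 (y) mm reaching 48 mm above the underside. Origin at the middle of the underside, z up along the fin. About 0.26 kg. May be absent (two or three are there)
- coupon2: Steel T-joint weld coupon: base plate 60 (x) x 40 (y) x 8 mm, in its middle an upright fin 60 (x) x 8 (y) mm reaching 48 mm above the underside. Origin at the middle of the underside, z up along the fin. About 0.26 kg. May be absent (two or three are there)
- spray_can: Bystander: plain can 56 mm thick, 150 high, left behind the coupons; origin under its middle
- paste_jar: Bystander: jar 64 mm thick, 50 high, on the far right; origin under its middle
- wire_brush: Bystander: brush lying on the far left; origin under its middle

How it is judged:
By the outcome, as a careful person would: the job done as asked, in the order asked, and still so for the second after the job is handed in, with the robot touching nothing.
Of coupon0, coupon1, coupon2 only 2 to 3 are there at a start; the rules pass over those that are not, and their reading is None.
At some moment in a run one of square, coupon0, coupon1, coupon2 may be knocked a few centimetres aside while the robot is not near it.
It also fails if it takes over 210 s, if anything falls off the work surface, if the arm or the gripper's body presses on something with over 40 N, if the wrist force passes 120 N, or if a joint passes its speed limit or range.

## Robot

A 6-joint arm with a two-finger parallel gripper is mounted at the origin on the work surface. World frame = base frame: x ahead of the robot, y to its left, z up, the work surface at z = 0. Lengths are in m, angles in rad, forces in N, time in s.
With the tool pointing down it reaches from about 0.35 to 0.975 m from the base axis. Payload 4.9 kg.
Tool frame: the origin (TCP) lies midway between the tips of the shut fingers; the grasp point (between the pads) lies 19 mm behind it; z points along the fingers, y is the direction in which the jaws open and shut (so a half turn about z gives the same grasp; the last joint's range is limited). The gripper opens to 85 mm and grips with 20 to 120 N. Pads are 22 mm wide; open, the fingers measure 114 mm over their backs; the gripper's body (76 mm by 85 mm) begins 54 mm behind the grasp point. The pads swing forward as they close: fully open they stand 13 mm farther back than shut.
Start: joints at [-1.449, 0.053, 1.613, -0, 1.476, -0.119], TCP at [0.149, -0.607, 0.231] pointing down, gripper open.
Joint ranges: [-3.01, 3.01], [-1.01, 2.22], [0.06, 2.58], [-1.02, 4.17], [0.09, 2.62], [-3.14, 3.14]. Speed limits (rad/s): [2.57, 2.57, 3.14, 3.14, 3.14, 3.14].

## Interface

Orientations are given as a unit quaternion [w, x, y, z].
In Python, from plant import manip, cams gives the robot as it stands.
- The arm moves only by the tool jog_arm, never from a script. Its argument "targets" is a list of rows, each a list of 4 numbers: the shift along the tool's x, y, z in m, then the turn about the tool's z in degrees. A call has 1 to 5 rows; each row is the pose to reach, as a shift and turn from the pose commanded when the call began, along the tool's axes at that moment; what a row does not reach only later rows make up. A row lasts 1/12 s, in which the tool goes at most 41.7 mm and 7.16 degrees, less where a joint would pass 70% of its speed; a pose out of reach is approached as far as the arm can. A call with a gripper value outside its range is refused whole. "fingers" is the opening, from 0 (shut) to 1 (fully open), set as the call begins (left out, the last holds). The fingers move at their own pace and stop on an object; the grip force is fixed at half the most. Time passes only in rows, so rows that repeat a pose let the fingers close. It gives the time, the measured TCP pose, the force and the opening at its end, in the units of the state.
- manip.state(): the state, without advancing time (a new reading comes with each control period).
- cams.grab_frame(name): name is "scene" or "top"; returns the picture (480x640x3 uint8, red, green, blue); there is no depth.
- cams.get_calibration(name): a dict with "camera_matrix" (3x3 intrinsics, pixels), "cam_to_world" (4x4, takes a point from camera to world coordinates). Camera axes: x right, y up, looking along -z (the intrinsics and any distortion apply to the point x, -y, -z); pixel columns grow to the right and rows downward; lengths in m; the calibration is good to about 2 mm. A picture is of the moment at which its call begins. get_calibration takes no time and is no camera call.
- manip.job_done(): hands the job in, once; it reports no verdict.
The state is a dict: "time": time; "joint_pos": joint angles; "joint_vel": joint speeds; "joint_efforts": joint torques, N m; "tool_pos": TCP position; "tool_rot": TCP orientation; "contact_force": force on the tool from outside, world axes, zero at the start; "ft_torque": the same for the moment, N m; "gripper_width": opening from 0.0 (shut) to 1.0 (fully open).
Only numpy, scipy, OpenCV 4.12 (cv2) and the standard library are available. Lean on these libraries where they do the work, as an engineer would, in place of code of your own. Each camera call takes 0.05 s, during which the arm holds its last target. There are 200 camera calls.

## Working session

There is one attempt and no reset: what is moved stays moved. The work goes in short steps, Python scripts to look and compute and a tool call to move; the robot and the scene stay as the last step left them, time stands still between calls to the robot, and variables do not carry over. Pictures are saved under pics/ and viewed, about 12 in all and at most 16, crops included, and the job is handed in when it is done.

Besides the shell and the picture viewer there is one more tool, called after ">>>" as name(argument=value, ...), one argument or row to a line, values as JSON. jog_arm: Moves the arm, as the interface text tells. Its arguments: {"type":"object","properties":{"targets":{"type":"array"},"fingers":{"type":"number"}},"required":["targets"]}

```bash
ls; mkdir -p pics
cat > h.py <<'E'
import numpy as np, cv2
from plant import manip, cams
def grab(name,fn):
    im=cams.grab_frame(name); cv2.imwrite('pics/'+fn,im[:,:,::-1]); return im
def ray(name,u,v):
    c=cams.get_calibration(name); K=np.array(c['camera_matrix']); T=np.array(c['cam_to_world'])
    d=np.linalg.inv(K)@[u,v,1]; d=T[:3,:3]@(d*[1,-1,-1]); return T[:3,3],d
def onz(name,u,v,z):
    o,d=ray(name,u,v); return o+d*(z-o[2])/d[2]
def proj(name,p):
    c=cams.get_calibration(name); K=np.array(c['camera_matrix']); T=np.array(c['cam_to_world'])
    q=(T[:3,:3].T@(np.array(p)-T[:3,3]))*[1,-1,-1]; q=K@q; return q[:2]/q[2]
E
python3 - <<'E'
from h import *
np.set_printoptions(precision=4,suppress=True)
for n in('scene','top'):
    im=grab(n,n+'0.png'); c=cams.get_calibration(n); print(n,c)
print(manip.state())
E
```

```text
pics
scene {'camera_matrix': array([[504.4974,   0.    , 326.0697],
       [  0.    , 504.4974, 254.1444],
       [  0.    ,   0.    ,   1.    ]]), 'cam_to_world': array([[-0.7079, -0.5173,  0.4809,  1.1609],
       [ 0.7062, -0.5104,  0.4907,  0.6069],
       [-0.0084,  0.687 ,  0.7266,  1.0411],
       [ 0.    ,  0.    ,  0.    ,  1.    ]])}
top {'camera_matrix': array([[533.8159,   0.    , 315.6236],
       [  0.    , 533.8159, 243.385 ],
       [  0.    ,   0.    ,   1.    ]]), 'cam_to_world': array([[ 0.0136,  0.9959, -0.0891,  0.4571],
       [-0.9998,  0.0149,  0.014 ,  0.0232],
       [ 0.0152,  0.0889,  0.9959,  1.4528],
       [ 0.    ,  0.    ,  0.    ,  1.    ]])}
{'time': 0.1, 'joint_pos': array([-1.449 ,  0.0533,  1.6142,  0.    ,  1.476 , -0.119 ]), 'joint_vel': array([-0.0004, -0.0002, -0.002 , -0.0005, -0.0003,  0.0009]), 'joint_efforts': array([ -0.0007, -39.4903, -37.1364,  -0.0002,   0.0039,  -0.    ]), 'tool_pos': array([ 0.149 , -0.6064,  0.2302]), 'tool_rot': array([-0.0009,  0.9928,  0.1201,  0.    ]), 'contact_force': array([0.0679, 0.6495, 0.0645]), 'ft_torque': array([-0.0019, -0.0033,  0.0123]), 'gripper_width': 0.9985984720106472}
```

View pics/top0.png

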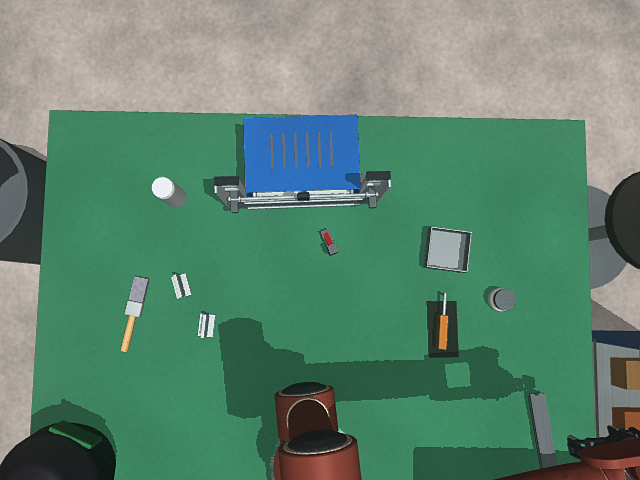

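View pics/scene0.png

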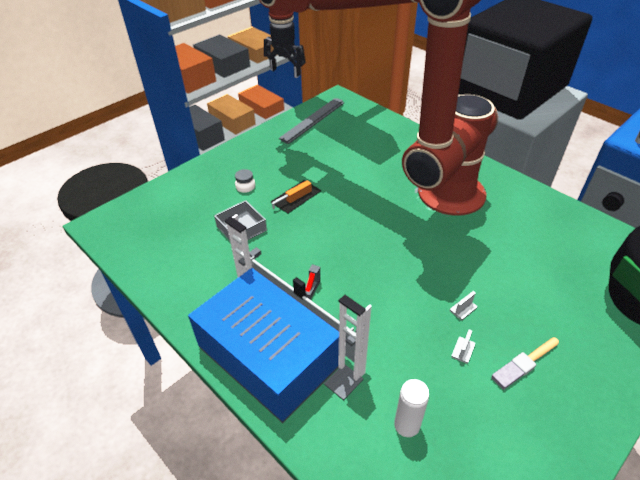

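The top view shows the cabinet at (300,160), its tab at (303,196), the square at (329,241), the bin at (449,249) and the mat with the hook at (443,328). Two coupons stand at (180,286) and (206,325). The can, jar and brush are well clear. Next I'll zoom in with a mosaic of crops.

Run:
```python
import cv2,numpy as np
t=cv2.imread('pics/top0.png')
def crop(x,y,w,h,s):
    c=cv2.resize(t[y:y+h,x:x+w],None,fx=s,fy=s,interpolation=cv2.INTER_CUBIC)
    for k in range(0,w,10):
        cv2.line(c,(k*s,0),(k*s,6 if (x+k)%50 else 14),(0,255,255),1)
        if (x+k)%20==0: cv2.putText(c,str(x+k),(k*s,24),0,.4,(0,255,255),1)
    for k in range(0,h,10):
        cv2.line(c,(0,k*s),(6,k*s),(0,255,255),1)
        if (y+k)%20==0: cv2.putText(c,str(y+k),(8,k*s+4),0,.4,(0,255,255),1)
    return c
a=crop(200,160,200,100,4) # 800x400
b=crop(160,260,60,90,5)[:, :]   # 300x450
c=crop(420,220,60,140,4)
d=np.zeros((600,800,3),np.uint8)
d[:300]=crop(200,170,200,75,4)
d[300:600,:240]=crop(160,270,60,75,4)
d[300:600,250:490]=crop(420,290,60,75,4)
d[300:540,500:740]=crop(420,215,60,60,4)
cv2.imwrite('pics/m0.png',d)
hsv=cv2.cvtColor(t,cv2.COLOR_BGR2HSV)
```

```text
(no output)
```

View pics/m0.png

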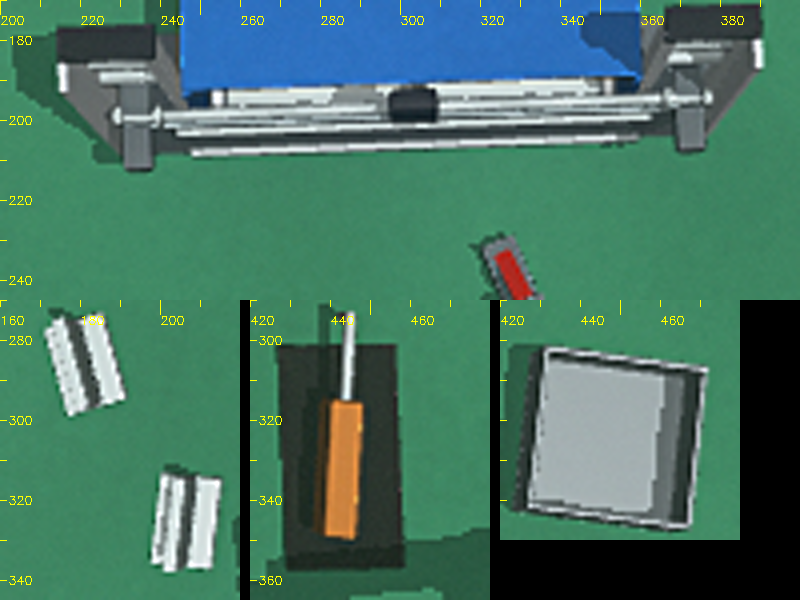

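Run:
```python
from h import *
np.set_printoptions(precision=4,suppress=True)
t=cv2.imread('pics/top0.png'); H=cv2.cvtColor(t,cv2.COLOR_BGR2HSV).astype(int)
def rect(mask,roi,z,nm,name='top'):
    x,y,w,h=roi; m=np.zeros(mask.shape,np.uint8); m[y:y+h,x:x+w]=mask[y:y+h,x:x+w]*255
    cs,_=cv2.findContours(m,0,1); c=max(cs,key=cv2.contourArea)
    P=np.array([onz(name,u,v,z)[:2]for u,v in c[:,0,:].astype(float)]).astype(np.float32)
    r=cv2.minAreaRect(P); B=cv2.boxPoints(r); e=[B[1]-B[0],B[2]-B[1]]; e=max(e,key=np.linalg.norm)
    print(nm,'c',np.array(r[0]),'size',np.array(r[1]),'long ang',np.degrees(np.arctan2(e[1],e[0])),'px',c[:,0,:].mean(0)); return r
h,s,v=H[...,0],H[...,1],H[...,2]
rect((h>100)&(h<125)&(s>120),(235,110,130,90),.130,'blue')
rect((v<60),(294,188,18,16),.175,'tab')
rect((h<20)&(s>150),(430,310,30,45),.038,'handle')
rect((v<70)&(s<120),(420,295,45,70),.004,'mat')
rect((s<60)&(v>100),(440,285,12,35),.034,'rod')
rect((s<60),(422,220,55,60),.045,'bin')
rect((s<70),(165,265,30,40),.004,'cA'); rect((s<70),(193,305,30,40),.004,'cB')
rect(((h<8)|(h>172))&(s>150),(310,220,40,40),.045,'red')
rect(~((h>55)&(h<95)&(s>80)),(310,220,40,45),.02,'sq')
for r in [(165,265,30,40),(193,305,30,40)]:
    rect((s<70)&(v>190),r,.008,'bright')
```

```text
blue c [0.7996 0.0437] size [0.2012 0.2893] long ang -86.895744 px [301.9821 155.1154]
tab c [0.6874 0.0387] size [0.0172 0.0266] long ang -89.07163 px [302.6182 195.4   ]
handle c [ 0.355  -0.3342] size [0.0215 0.089 ] long ang -3.2413867 px [442.7848 331.7595]
mat c [ 0.3608 -0.3417] size [0.1505 0.0798] long ang 2.06411 px [441.6313 329.0688]
rod c [ 0.4291 -0.3395] size [0.0072 0.0557] long ang -3.8602238 px [444.0909 303.5   ]
bin c [ 0.5729 -0.3461] size [0.118  0.1127] long ang 83.199585 px [445.1989 249.8177]
cA c [0.4694 0.365 ] size [0.0645 0.042 ] long ang 17.540482 px [180.8592 285.2394]
cB c [0.3618 0.2935] size [0.0414 0.0639] long ang -4.649572 px [206.0274 324.8082]
red c [ 0.5968 -0.0283] size [0.0321 0.0119] long ang 27.452116 px [327.7778 238.6667]
sq c [ 0.5915 -0.0326] size [0.069  0.0254] long ang 27.131824 px [329.082 241.459]
bright c [0.4652 0.3769] size [0.0625 0.0136] long ang 17.538153 px [176.02 286.46]
bright c [0.3626 0.2809] size [0.0148 0.0584] long ang -4.591047 px [210.5283 325.283 ]
```

Run:
```python
from h import *
np.set_printoptions(precision=4,suppress=True)
s=cv2.imread('pics/scene0.png')
d=np.zeros((600,800,3),np.uint8)
f=lambda x,y,w,h,k:cv2.resize(s[y:y+h,x:x+w],None,fx=k,fy=k,interpolation=cv2.INTER_CUBIC)
d[:400,:]=f(200,210,200,100,4)[:400]
d[400:,:500]=f(415,280,125,50,4)
cv2.rectangle(d,(500,400),(800,600),0,-1)
d[400:,500:]=f(445,330,60,40,5)
cv2.imwrite('pics/m1.png',d)
B=[onz('top',u,v,.045)[:2] for u,v in[(431.2,227),(471.7,232.5),(467.5,272),(426.7,267.5)]]
print(np.array(B),np.mean(B,0))
print(proj('scene',[.689,.039,.175]),proj('scene',[.5915,-.0326,.02]))
```

```text
[[ 0.6315 -0.3039]
 [ 0.6184 -0.4121]
 [ 0.513  -0.3996]
 [ 0.5234 -0.2913]] [ 0.5715 -0.3517]
[299.5335 281.2768] [310.9153 284.7051]
```

View pics/m1.png

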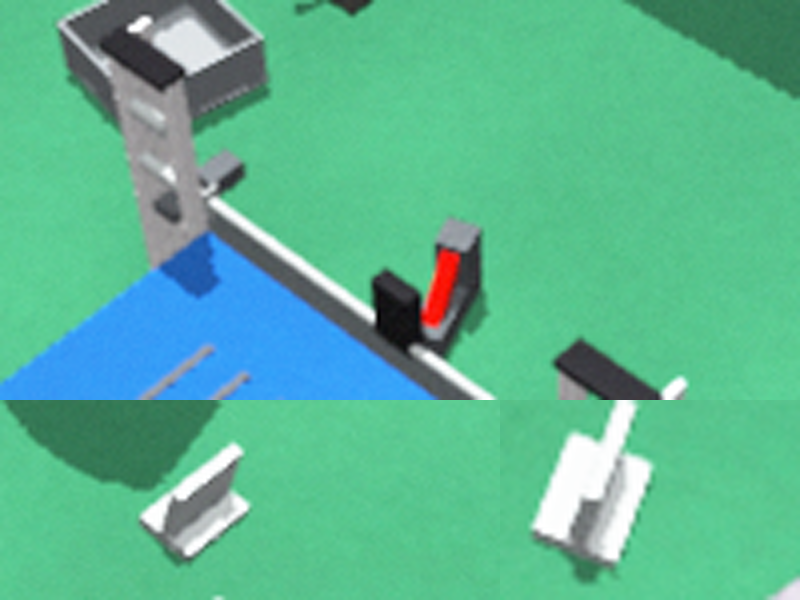

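```bash
cat >> h.py <<'E'
def cur():
    s=manip.state(); w,x,y,z=s['tool_rot']; th=np.arctan2(2*(x*y+w*z),1-2*(y*y+z*z)); return np.array(s['tool_pos']),th
def plan(*wps,start=None):
    """wps: (x,y,z,yaw_deg). prints per-call tool-frame shift (mm) and turn (deg), split to <=0.2 m, 35 deg"""
    p,th=start if start else cur()
    print('at',p.round(4),'yaw',round(np.degrees(th),2))
    for x,y,z,yd in wps:
        q=np.array([x,y,z]); t2=np.radians(yd); dt=(t2-th+np.pi)%(2*np.pi)-np.pi
        n=int(max(1,np.ceil(np.linalg.norm(q-p)/.2),np.ceil(abs(np.degrees(dt))/35)))
        st=(q-p)/n
        for i in range(n):
            c,s=np.cos(th),np.sin(th)
            print('  call', [round(1e3*v) for v in (c*st[0]+s*st[1], s*st[0]-c*st[1], -st[2])], 'turn',round(-np.degrees(dt)/n,1))
            th+=dt/n
        p=q
E
python3 - <<'E'
from h import *
print(onz('scene',315,267.5,.06))
plan((.571,-.043,.15,27),(.571,-.043,.024,27))
E
```

```text
[ 0.56584537 -0.04222575  0.06      ]
at [ 0.149  -0.6064  0.2302] yaw 13.8
  call [136, -112, 20] turn -3.3
  call [142, -104, 20] turn -3.3
  call [148, -95, 20] turn -3.3
  call [153, -87, 20] turn -3.3
  call [0, 0, 126] turn -0.0
```

>>> jog_arm(
  targets=[
    [0.034,-0.028,0.005,-0.8],
    [0.068,-0.056,0.01,-1.6],
    [0.102,-0.084,0.015,-2.5],
    [0.136,-0.112,0.02,-3.3],
  ],
  fingers=0.7,
)

```text
time: 0.43
tool_pos: [0.2485, -0.4725, 0.2115]
tool_rot: [-0.001, 0.989, 0.148, -0.0]
contact_force: [1.1, -0.1, 0.4]
gripper_width: 0.704
```

>>> jog_arm(
  targets=[
    [0.036,-0.026,0.005,-0.8],
    [0.071,-0.052,0.01,-1.6],
    [0.107,-0.078,0.015,-2.5],
    [0.142,-0.104,0.02,-3.3],
  ],
)

```text
time: 0.77
tool_pos: [0.3477, -0.3395, 0.1931]
tool_rot: [-0.0, 0.984, 0.177, -0.0]
contact_force: [1.8, -0.6, -0.1]
gripper_width: 0.698
```

>>> jog_arm(
  targets=[
    [0.037,-0.024,0.005,-0.8],
    [0.074,-0.048,0.01,-1.6],
    [0.111,-0.071,0.015,-2.5],
    [0.148,-0.095,0.02,-3.3],
  ],
)

```text
time: 1.1
tool_pos: [0.4471, -0.207, 0.1744]
tool_rot: [0.0, 0.979, 0.206, 0.0]
contact_force: [0.4, -0.1, -0.3]
gripper_width: 0.701
```

>>> jog_arm(
  targets=[
    [0.038,-0.022,0.005,-0.8],
    [0.077,-0.044,0.01,-1.6],
    [0.115,-0.065,0.015,-2.5],
    [0.151,-0.087,0.02,-3.3],
    [0.151,-0.087,0.02,-3.3],
  ],
)

```text
time: 1.52
tool_pos: [0.5513, -0.064, 0.1535]
tool_rot: [-0.001, 0.972, 0.236, -0.0]
contact_force: [-0.4, 0.2, -0.5]
gripper_width: 0.7
```

Run:
```python
from h import *
a=grab('top','t1.png');b=grab('scene','s1.png')
d=np.zeros((600,800,3),np.uint8)
f=lambda s,x,y,w,h,k:cv2.resize(s[y:y+h,x:x+w,::-1],None,fx=k,fy=k,interpolation=cv2.INTER_CUBIC)
d[:,:400]=f(a,280,180,100,150,4);d[:,400:]=f(b,260,180,100,150,4)
cv2.imwrite('pics/m2.png',d)
plan((.568,-.0425,.024,27))
```

```text
at [ 0.5499 -0.0669  0.1538] yaw 27.21
  call [27, -13, 130] turn 0.2
```

View pics/m2.png

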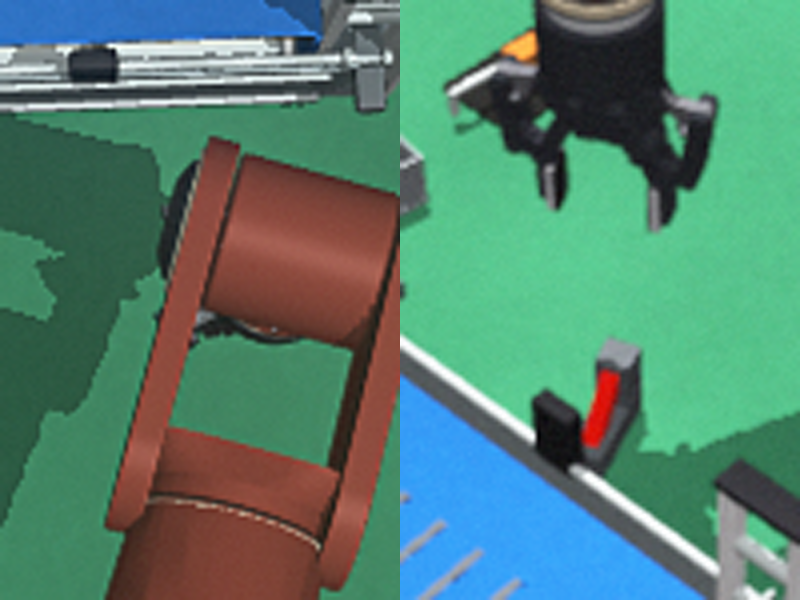

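The square hasn't moved: its upright's top is at scene (315,267) and the gripper is behind and above it. Going down to grip it.

>>> jog_arm(
  targets=[
    [0.014,-0.007,0.01,0.2],
    [0.027,-0.013,0.025,0.2],
    [0.027,-0.013,0.06,0.2],
    [0.027,-0.013,0.097,0.2],
    [0.027,-0.013,0.13,0.2],
  ],
)

```text
time: 2.03
tool_pos: [0.5673, -0.0464, 0.0237]
tool_rot: [0.0, 0.973, 0.231, 0.0]
contact_force: [-0.3, 0.3, -0.4]
gripper_width: 0.698
```

>>> jog_arm(
  targets=[
    [0,0,0,0],
    [0,0,0,0],
    [0,0,0,0],
    [0,0,0,0],
    [0,0,0,0],
  ],
  fingers=0.0,
)

```text
time: 2.45
tool_pos: [0.5695, -0.0456, 0.0273]
tool_rot: [0.001, 0.973, 0.232, 0.002]
contact_force: [-0.3, -0.3, -3.2]
gripper_width: 0.276
```

>>> jog_arm(
  targets=[
    [0,0,0,0],
    [0,0,-0.02,0],
    [0,0,-0.05,0],
    [0,0,-0.08,0],
    [0,0,-0.12,0],
  ],
)

```text
time: 2.87
tool_pos: [0.5662, -0.0445, 0.1442]
tool_rot: [-0.001, 0.973, 0.232, -0.002]
contact_force: [0.3, 0.6, -3.2]
gripper_width: 0.271
```

Run:
```python
from h import *
b=grab('scene','s2.png')
cv2.imwrite('pics/m3.png',cv2.resize(b[120:320,200:400,::-1],None,fx=2.5,fy=2.5,interpolation=cv2.INTER_CUBIC))
c,s=np.cos(np.radians(-6.7)),np.sin(np.radians(-6.7))
x,y=.5715-.023*c,-.3517-.023*s
plan((x,y,.15,-6.7),(x,y,.034,-6.7))
```

```text
at [ 0.5722 -0.0456  0.1559] yaw 26.82
  call [-79, 130, 3] turn 16.8
  call [-38, 147, 3] turn 16.8
  call [0, 0, 116] turn -0.0
```

View pics/m3.png

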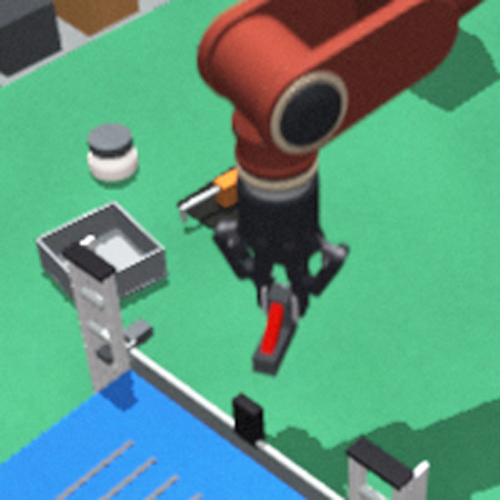

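The square is held, with 24 mm between the jaws. Taking it to the bin.

>>> jog_arm(
  targets=[
    [-0.016,0.026,0,3.4],
    [-0.032,0.052,0,6.7],
    [-0.047,0.078,0,10],
    [-0.063,0.104,0.003,13.4],
    [-0.079,0.13,0.003,16.8],
  ],
)

```text
time: 3.33
tool_pos: [0.5558, -0.1977, 0.1421]
tool_rot: [0.0, 0.996, 0.086, 0.0]
contact_force: [-0.0, -0.2, -4.4]
gripper_width: 0.268
```

>>> jog_arm(
  targets=[
    [-0.008,0.03,0,3.4],
    [-0.016,0.059,0,6.7],
    [-0.023,0.088,0,10],
    [-0.031,0.118,0.003,13.4],
    [-0.038,0.147,0.003,16.8],
  ],
)

```text
time: 3.75
tool_pos: [0.5437, -0.3494, 0.1389]
tool_rot: [0.0, 0.998, -0.061, 0.0]
contact_force: [0.4, -0.3, -3.7]
gripper_width: 0.272
```

>>> jog_arm(
  targets=[
    [0,0,0,0],
    [0,0,0,0],
    [0,0,0,0],
  ],
)

```text
time: 4.0
tool_pos: [0.5441, -0.3476, 0.139]
tool_rot: [-0.0, 0.998, -0.059, 0.0]
contact_force: [0.4, 0.1, -3.8]
gripper_width: 0.272
```

Run:
```python
from h import *
c,s=np.cos(np.radians(-6.7)),np.sin(np.radians(-6.7))
x,y=.5715-.023*c,-.3517-.023*s
plan((x,y,.033,-6.7))
```

```text
at [ 0.5441 -0.3476  0.139 ] yaw -6.79
  call [5, 1, 106] turn -0.1
```

>>> jog_arm(
  targets=[
    [0.004,0.001,0.03,0],
    [0.005,0.001,0.055,0],
    [0.005,0.001,0.08,0],
    [0.005,0.001,0.095,0],
    [0.005,0.001,0.104,0],
  ],
)

```text
time: 4.42
tool_pos: [0.5479, -0.3472, 0.0321]
tool_rot: [-0.001, 0.998, -0.058, -0.002]
contact_force: [-0.4, 0.7, -2.8]
gripper_width: 0.27
```

>>> jog_arm(
  targets=[
    [0,0,0,0],
    [0,0,0,0],
    [0,0,0,0],
    [0,0,0,0],
  ],
  fingers=0.5,
)

```text
time: 4.75
tool_pos: [0.5507, -0.3508, 0.0379]
tool_rot: [0.001, 0.998, -0.059, 0.002]
contact_force: [0.8, -0.2, 0.5]
gripper_width: 0.501
```

>>> jog_arm(
  targets=[
    [0,0,-0.035,0],
    [0,0,-0.075,0],
    [0,0,-0.115,0],
    [0,0,-0.155,0],
    [0,0,-0.195,0],
  ],
)

```text
time: 5.17
tool_pos: [0.5492, -0.3497, 0.234]
tool_rot: [0.001, 0.998, -0.059, 0.001]
contact_force: [0.2, -0.8, 0.5]
gripper_width: 0.504
```

Run:
```python
from h import *
plan((.66,-.10,.26,-3.0),(.689,.039,.26,3.1),(.689,.039,.141,3.1))
```

```text
at [ 0.5492 -0.3497  0.234 ] yaw -6.81
  call [40, -131, -13] turn -1.9
  call [44, -129, -13] turn -1.9
  call [22, -140, 0] turn -6.1
  call [0, 0, 119] turn -0.0
```

Run:
```python
from h import *
plan((.56,.039,.25,3.1),(.689,.039,.25,3.1),(.689,.039,.141,3.1))
```

```text
at [ 0.5492 -0.3497  0.234 ] yaw -6.81
  call [-18, -194, -8] turn -5.0
  call [-1, -194, -8] turn -5.0
  call [129, 7, 0] turn -0.0
  call [0, 0, 109] turn -0.0
```

>>> jog_arm(
  targets=[
    [-0.004,-0.039,-0.002,-1],
    [-0.007,-0.078,-0.004,-2],
    [-0.011,-0.117,-0.006,-3],
    [-0.014,-0.156,-0.008,-4],
    [-0.018,-0.194,-0.008,-5],
  ],
  fingers=0.7,
)

```text
time: 5.58
tool_pos: [0.5547, -0.1534, 0.2407]
tool_rot: [0.001, 1.0, -0.016, 0.002]
contact_force: [-0.1, 0.8, -0.3]
gripper_width: 0.698
```

>>> jog_arm(
  targets=[
    [0,-0.039,-0.002,-1],
    [0,-0.078,-0.004,-2],
    [0,-0.117,-0.006,-3],
    [-0.001,-0.156,-0.008,-4],
    [-0.001,-0.194,-0.008,-5],
  ],
)

```text
time: 6.0
tool_pos: [0.5597, 0.0411, 0.2487]
tool_rot: [0.0, 1.0, 0.028, 0.002]
contact_force: [0.3, 0.2, 0.7]
gripper_width: 0.703
```

>>> jog_arm(
  targets=[
    [0.03,0.002,0,0],
    [0.065,0.004,0,0],
    [0.1,0.006,0,0],
    [0.129,0.007,0,0],
    [0.129,0.007,0,0],
  ],
)

```text
time: 6.42
tool_pos: [0.6923, 0.0393, 0.246]
tool_rot: [0.0, 1.0, 0.028, 0.001]
contact_force: [-1.2, -0.2, -1.0]
gripper_width: 0.698
```

Run:
```python
from h import *
b=grab('scene','s3.png');a=grab('top','t3.png')
d=np.zeros((500,800,3),np.uint8)
d[:,:500]=cv2.resize(b[160:360,200:400,::-1],None,fx=2.5,fy=2.5,interpolation=cv2.INTER_CUBIC)
d[:500,500:]=cv2.resize(a[180:305,390:465,::-1],None,fx=4,fy=4,interpolation=cv2.INTER_CUBIC)
cv2.imwrite('pics/m4.png',d)
plan((.689,.039,.141,3.1))
print(proj('scene',cur()[0]))
```

```text
at [0.6892 0.0393 0.2466] yaw 3.2
  call [0, 0, 106] turn 0.1
[298.01824131 259.78652939]
```

View pics/m4.png

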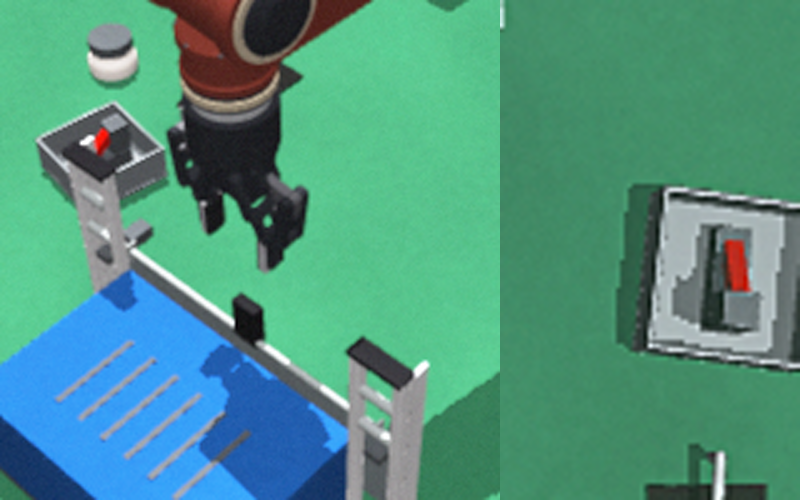

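The square sits upright in the bin and the tab is centred between the jaws. Gripping the tab.

>>> jog_arm(
  targets=[
    [0,0,0.03,0],
    [0,0,0.06,0],
    [0,0,0.085,0],
    [0,0,0.1,0],
    [0,0,0.106,0],
  ],
)

```text
time: 6.93
tool_pos: [0.6862, 0.0395, 0.1375]
tool_rot: [-0.0, 1.0, 0.028, -0.002]
contact_force: [0.1, -0.6, 0.0]
gripper_width: 0.701
```

>>> jog_arm(
  targets=[
    [0,0,0,0],
    [0,0,0,0],
    [0,0,0,0],
    [0,0,0,0],
    [0,0,0,0],
  ],
  fingers=0.0,
)

```text
time: 7.35
tool_pos: [0.6895, 0.0387, 0.1427]
tool_rot: [0.001, 1.0, 0.028, 0.002]
contact_force: [-3.8, -3.8, 6.6]
gripper_width: 0.338
```

>>> jog_arm(
  targets=[
    [0,0,0,0],
    [0,0,-0.005,0],
    [0,0,-0.01,0],
    [0,0,-0.015,0],
    [0,0,-0.02,0],
  ],
)

```text
time: 7.77
tool_pos: [0.6894, 0.0387, 0.159]
tool_rot: [0.001, 1.0, 0.028, 0.001]
contact_force: [5.7, -3.6, -7.6]
gripper_width: 0.343
```

Gripped; the opening of about 29 mm matches the tab. Lifting steadily, with the force staying low.

>>> jog_arm(
  targets=[
    [0,0,-0.005,0],
    [0,0,-0.011,0],
    [0,0,-0.017,0],
    [0,0,-0.023,0],
    [0,0,-0.028,0],
  ],
)

```text
time: 8.18
tool_pos: [0.6894, 0.0386, 0.1867]
tool_rot: [0.001, 1.0, 0.028, 0.001]
contact_force: [6.6, -3.8, -7.2]
gripper_width: 0.343
```

>>> jog_arm(
  targets=[
    [0,0,-0.005,0],
    [0,0,-0.011,0],
    [0,0,-0.017,0],
    [0,0,-0.023,0],
    [0,0,-0.028,0],
  ],
)

```text
time: 8.6
tool_pos: [0.6894, 0.0387, 0.2146]
tool_rot: [0.001, 1.0, 0.028, 0.001]
contact_force: [7.6, -3.3, -8.3]
gripper_width: 0.34
```

>>> jog_arm(
  targets=[
    [0,0,-0.006,0],
    [0,0,-0.012,0],
    [0,0,-0.019,0],
    [0,0,-0.025,0],
    [0,0,-0.031,0],
  ],
)

```text
time: 9.02
tool_pos: [0.6894, 0.0387, 0.2455]
tool_rot: [0.001, 1.0, 0.028, 0.001]
contact_force: [6.2, -4.1, -6.2]
gripper_width: 0.335
```

>>> jog_arm(
  targets=[
    [0,0,0,0],
    [0,0,0,0],
    [0,0,0,0],
    [0,0,0,0],
  ],
)

```text
time: 9.35
tool_pos: [0.6894, 0.0387, 0.2457]
tool_rot: [0.001, 1.0, 0.028, 0.001]
contact_force: [4.7, -4.8, -5.4]
gripper_width: 0.34
```

Run:
```python
from h import *
for i in range(4): b=grab('scene','s4.png'); s=manip.state(); print(s['tool_pos'],s['contact_force'])
cv2.imwrite('pics/m5.png',cv2.resize(b[150:350,210:390,::-1],None,fx=3,fy=3,interpolation=cv2.INTER_CUBIC))
```

```text
[0.68939566 0.0386686  0.24572387] [ 5.02834036 -3.81021385 -5.93089248]
[0.68941941 0.0386472  0.24572368] [ 5.0385904  -3.96512705 -5.10654276]
[0.68939862 0.03865686 0.24571771] [ 5.28073455 -4.24725673 -5.03499934]
[0.68939115 0.03867255 0.245681  ] [ 5.50405924 -4.26963977 -5.99929905]
```

View pics/m5.png

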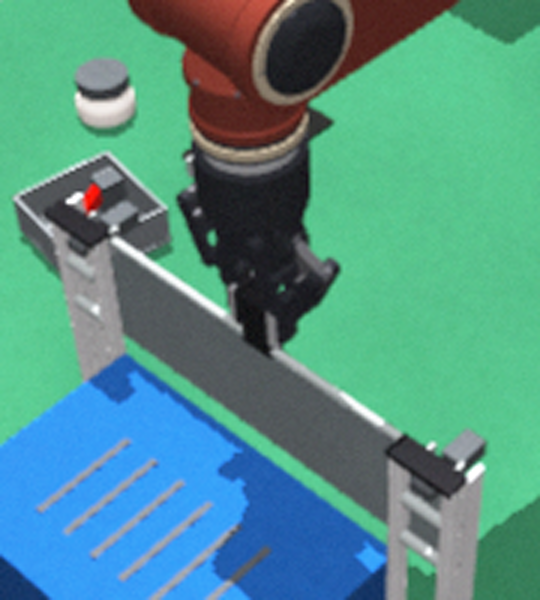

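>>> jog_arm(
  targets=[
    [0,0,-0.001,0],
    [0,0,-0.002,0],
    [0,0,-0.003,0],
    [0,0,-0.003,0],
    [0,0,-0.003,0],
  ],
)

```text
time: 9.97
tool_pos: [0.6894, 0.0387, 0.2487]
tool_rot: [0.001, 1.0, 0.028, 0.001]
contact_force: [5.0, -3.3, -5.7]
gripper_width: 0.341
```

>>> jog_arm(
  targets=[
    [0,0,0.003,0],
    [0,0,0.007,0],
    [0,0,0.011,0],
    [0,0,0.015,0],
    [0,0,0.018,0],
  ],
)

```text
time: 10.38
tool_pos: [0.6894, 0.0387, 0.2305]
tool_rot: [0.001, 1.0, 0.028, 0.001]
contact_force: [5.4, -4.1, -5.4]
gripper_width: 0.342
```

>>> jog_arm(
  targets=[
    [0,0,0.001,0],
    [0,0,0.002,0],
    [0,0,0.003,0],
    [0,0,0.003,0],
    [0,0,0.003,0],
  ],
)

```text
time: 10.8
tool_pos: [0.6894, 0.0387, 0.2278]
tool_rot: [0.001, 1.0, 0.028, 0.001]
contact_force: [4.6, -4.2, -5.4]
gripper_width: 0.341
```

>>> jog_arm(
  targets=[
    [0,0,0.001,0],
    [0,0,0.002,0],
    [0,0,0.003,0],
    [0,0,0.003,0],
    [0,0,0.003,0],
  ],
)

```text
time: 11.22
tool_pos: [0.6894, 0.0387, 0.2276]
tool_rot: [0.001, 1.0, 0.028, 0.002]
contact_force: [0.9, -5.0, 2.2]
gripper_width: 0.339
```

It's resting on the upper rung: the height held at 0.2276 and the force reversed. Letting go.

>>> jog_arm(
  targets=[
    [0,0,-0.002,0],
    [0,0,-0.002,0],
    [0,0,-0.002,0],
    [0,0,-0.002,0],
    [0,0,-0.002,0],
  ],
  fingers=0.7,
)

```text
time: 11.63
tool_pos: [0.6882, 0.0399, 0.2276]
tool_rot: [-0.0, 1.0, 0.028, -0.0]
contact_force: [-0.4, -0.2, -0.5]
gripper_width: 0.7
```

>>> jog_arm(
  targets=[
    [0,0,-0.02,0],
    [0,0,-0.045,0],
    [0,0,-0.07,0],
    [0,0,-0.095,0],
    [0,0,-0.11,0],
  ],
)

```text
time: 12.05
tool_pos: [0.689, 0.0396, 0.3414]
tool_rot: [0.0, 1.0, 0.028, 0.002]
contact_force: [0.2, -0.3, 0.6]
gripper_width: 0.701
```

>>> jog_arm(
  targets=[
    [-0.03,0,0,0],
    [-0.07,0,0,0],
    [-0.11,0,0,0],
    [-0.15,0,0,0],
    [-0.19,0,0,0],
  ],
)

```text
time: 12.47
tool_pos: [0.4968, 0.029, 0.337]
tool_rot: [-0.0, 1.0, 0.028, -0.001]
contact_force: [1.0, -0.5, 1.6]
gripper_width: 0.698
```

Run:
```python
from h import *
np.set_printoptions(precision=4,suppress=True)
b=grab('scene','s5.png');a=grab('top','t5.png')
d=np.zeros((600,800,3),np.uint8)
d[:]=cv2.resize(b[170:320,210:410,::-1],None,fx=4,fy=4,interpolation=cv2.INTER_CUBIC)
d[:200,540:]=cv2.resize(a[290:360,408:492,::-1],(240,200),interpolation=cv2.INTER_CUBIC)
cv2.imwrite('pics/m6.png',d)
print(proj('scene',[.689,.039,.26]), proj('scene',[.689,.039,.215]))
hx,hy,y=.355,-.3342,-3.4
plan((.40,-.15,.25,0),(hx,hy,.15,y))
```

```text
Traceback (most recent call last):
ValueError: could not broadcast input array from shape (200,240,3) into shape (200,260,3)
```

Run:
```python
from h import *
np.set_printoptions(precision=4,suppress=True)
b=cv2.imread('pics/s5.png');a=cv2.imread('pics/t5.png')
d=np.zeros((600,800,3),np.uint8)
d[:]=cv2.resize(b[170:320,210:410],None,fx=4,fy=4,interpolation=cv2.INTER_CUBIC)
d[:200,560:]=cv2.resize(a[290:360,408:492],(240,200),interpolation=cv2.INTER_CUBIC)
cv2.imwrite('pics/m6.png',d)
print(proj('scene',[.689,.039,.26]), proj('scene',[.689,.039,.215]))
hx,hy,y=.355,-.3342,-3.4
plan((.40,-.15,.25,0),(hx,hy,.15,y))
```

```text
[297.6713 255.3888] [298.6831 269.4544]
at [0.494  0.0292 0.3369] yaw 3.2
  call [-52, 87, 43] turn 1.6
  call [-49, 88, 43] turn 1.6
  call [-23, 92, 50] turn 1.7
  call [-20, 93, 50] turn 1.7
```

View pics/m6.png

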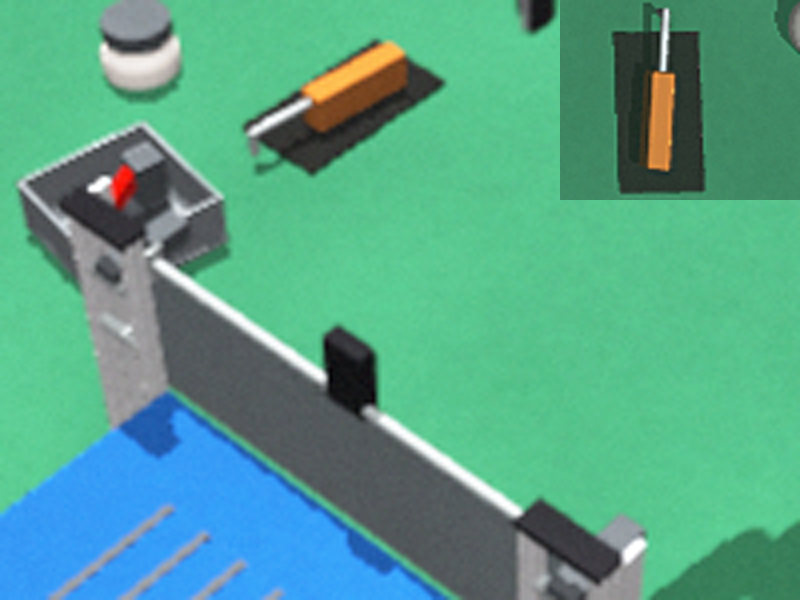

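Tab top is at scene (297,255), which matches 0.26 m, so the shutter hangs at 0.085. The hook lies on its mat. Moving to the hook.

>>> jog_arm(
  targets=[
    [-0.01,0.017,0.008,0.3],
    [-0.021,0.035,0.017,0.6],
    [-0.031,0.052,0.026,1],
    [-0.042,0.07,0.034,1.3],
    [-0.052,0.087,0.043,1.6],
  ],
)

```text
time: 12.98
tool_pos: [0.4515, -0.0617, 0.2944]
tool_rot: [-0.0, 1.0, 0.014, 0.0]
contact_force: [1.1, -0.6, -0.6]
gripper_width: 0.703
```

>>> jog_arm(
  targets=[
    [-0.012,0.022,0.01,0.4],
    [-0.024,0.044,0.021,0.8],
    [-0.037,0.066,0.032,1.2],
    [-0.049,0.088,0.043,1.6],
  ],
)

```text
time: 13.32
tool_pos: [0.4048, -0.1512, 0.2513]
tool_rot: [-0.0, 1.0, 0.0, 0.0]
contact_force: [0.1, -0.5, 0.3]
gripper_width: 0.701
```

>>> jog_arm(
  targets=[
    [-0.006,0.023,0.012,0.4],
    [-0.012,0.046,0.025,0.8],
    [-0.017,0.069,0.038,1.2],
    [-0.023,0.092,0.05,1.7],
  ],
)

```text
time: 13.65
tool_pos: [0.382, -0.2434, 0.201]
tool_rot: [-0.0, 1.0, -0.015, 0.0]
contact_force: [0.4, -0.7, -0.3]
gripper_width: 0.703
```

>>> jog_arm(
  targets=[
    [-0.005,0.023,0.012,0.4],
    [-0.01,0.046,0.025,0.8],
    [-0.015,0.07,0.038,1.2],
    [-0.02,0.093,0.05,1.7],
    [-0.02,0.093,0.05,1.7],
  ],
)

```text
time: 14.07
tool_pos: [0.3576, -0.3365, 0.1488]
tool_rot: [-0.001, 1.0, -0.032, -0.002]
contact_force: [0.8, 0.5, -0.9]
gripper_width: 0.7
```

Run:
```python
from h import *
np.set_printoptions(precision=4,suppress=True)
b=cv2.imread('pics/s5.png'); H=cv2.cvtColor(b,cv2.COLOR_BGR2HSV).astype(int)
print(onz('scene',298.75,190,.038), onz('scene',210+302/4,170+95/4,.034), onz('scene',210+247/4,170+132/4,.034))
plan((.355,-.334,.013,-3.4))
```

```text
[ 0.3628 -0.3255  0.038 ] [ 0.4008 -0.3452  0.034 ] [ 0.4593 -0.3425  0.034 ]
at [ 0.3576 -0.3365  0.1488] yaw -3.61
  call [-3, -2, 136] turn -0.2
```

>>> jog_arm(
  targets=[
    [-0.002,-0.001,0.035,0],
    [-0.003,-0.002,0.07,0],
    [-0.003,-0.002,0.1,0],
    [-0.003,-0.002,0.125,0],
    [-0.003,-0.002,0.136,0],
  ],
)

```text
time: 14.48
tool_pos: [0.3551, -0.3299, 0.0121]
tool_rot: [-0.003, 1.0, -0.03, -0.002]
contact_force: [-1.7, -0.1, 0.2]
gripper_width: 0.697
```

>>> jog_arm(
  targets=[
    [0,0,0,0],
    [0,0,0,0],
    [0,0,0,0],
    [0,0,0,0],
    [0,0,0,0],
  ],
  fingers=0.0,
)

```text
time: 14.9
tool_pos: [0.3579, -0.334, 0.0183]
tool_rot: [0.002, 1.0, -0.03, 0.002]
contact_force: [0.2, -0.7, 4.5]
gripper_width: 0.241
```

>>> jog_arm(
  targets=[
    [0,0,0,0],
    [0,0,0,0],
    [0,0,0,0],
  ],
)

```text
time: 15.15
tool_pos: [0.3579, -0.334, 0.0183]
tool_rot: [0.002, 1.0, -0.03, 0.002]
contact_force: [0.9, -0.4, 7.2]
gripper_width: 0.244
```

>>> jog_arm(
  targets=[
    [0,0,-0.02,0],
    [0,0,-0.05,0],
    [0,0,-0.08,0],
    [0,0,-0.1,0],
    [0,0,-0.11,0],
  ],
)

```text
time: 15.57
tool_pos: [0.3575, -0.3337, 0.1295]
tool_rot: [0.002, 1.0, -0.03, 0.002]
contact_force: [0.1, -0.4, -2.3]
gripper_width: 0.243
```

Run:
```python
from h import *
c,s=np.cos(np.radians(3.1)),np.sin(np.radians(3.1))
O=np.array([.689,.039]); u=np.array([c,s])
h=O+.024*u
t=h-.1*u; t2=h-.2*u
plan((.40,-.15,.13,0),(*t2,.13,3.1),(*t2,.060,3.1),(*t,.060,3.1))
grab('scene','s6.png')
```

```text
at [ 0.3575 -0.3337  0.1295] yaw -3.4
  call [31, -186, 0] turn -3.4
  call [57, -90, 0] turn -1.6
  call [59, -88, 0] turn -1.6
  call [0, 0, 70] turn -0.0
  call [100, 0, 0] turn -0.0
```

>>> jog_arm(
  targets=[
    [0.006,-0.037,0,-0.7],
    [0.012,-0.074,0,-1.4],
    [0.019,-0.112,0,-2],
    [0.025,-0.149,0,-2.7],
    [0.031,-0.186,0,-3.4],
  ],
)

```text
time: 16.03
tool_pos: [0.3974, -0.1465, 0.124]
tool_rot: [-0.001, 1.0, -0.0, -0.001]
contact_force: [0.3, -0.4, -1.8]
gripper_width: 0.24
```

>>> jog_arm(
  targets=[
    [0.014,-0.022,0,-0.4],
    [0.028,-0.045,0,-0.8],
    [0.042,-0.067,0,-1.2],
    [0.057,-0.09,0,-1.6],
  ],
)

```text
time: 16.37
tool_pos: [0.4547, -0.057, 0.124]
tool_rot: [-0.0, 1.0, 0.014, -0.001]
contact_force: [-0.7, 0.5, -1.7]
gripper_width: 0.242
```

>>> jog_arm(
  targets=[
    [0.015,-0.022,0,-0.4],
    [0.03,-0.044,0,-0.8],
    [0.044,-0.066,0,-1.2],
    [0.059,-0.088,0,-1.6],
    [0.059,-0.088,0,-1.6],
  ],
)

```text
time: 16.78
tool_pos: [0.5125, 0.0342, 0.1241]
tool_rot: [-0.001, 1.0, 0.03, -0.001]
contact_force: [-0.9, 0.0, -1.8]
gripper_width: 0.241
```

>>> jog_arm(
  targets=[
    [0,0,0.02,0],
    [0,0,0.045,0],
    [0,0,0.06,0],
    [0,0,0.06,0],
    [0,0,0.06,0],
  ],
)

```text
time: 17.2
tool_pos: [0.51, 0.0309, 0.0637]
tool_rot: [-0.0, 1.0, 0.028, -0.002]
contact_force: [0.6, 0.4, -1.7]
gripper_width: 0.246
```

Run:
```python
from h import *
np.set_printoptions(precision=4,suppress=True)
a=grab('top','t7.png');b=grab('scene','s7.png')
p,th=cur();print(p,np.degrees(th),manip.state()['contact_force'])
tip=p+[.097*np.cos(th),.097*np.sin(th),-.0103]
print(tip,proj('top',tip),proj('scene',tip), proj('top',[.713,.0403,.036]),proj('top',[.694,.039,.036]))
d=np.zeros((600,800,3),np.uint8)
f=lambda s,x,y,w,h,k:cv2.resize(s[y:y+h,x:x+w,::-1],None,fx=k,fy=k,interpolation=cv2.INTER_CUBIC)
d[:,:400]=f(a,260,170,80,120,5);d[:,400:]=f(b,260,210,80,120,5)
cv2.imwrite('pics/m7.png',d)
```

```text
[0.5124 0.0307 0.0665] 3.1757248790299966 [ 0.1135  0.4785 -1.6437]
[0.6092 0.0361 0.0562] [303.433  232.9099] [324.3521 294.1112] [302.5168 195.2835] [302.89   202.2886]
```

View pics/m7.png

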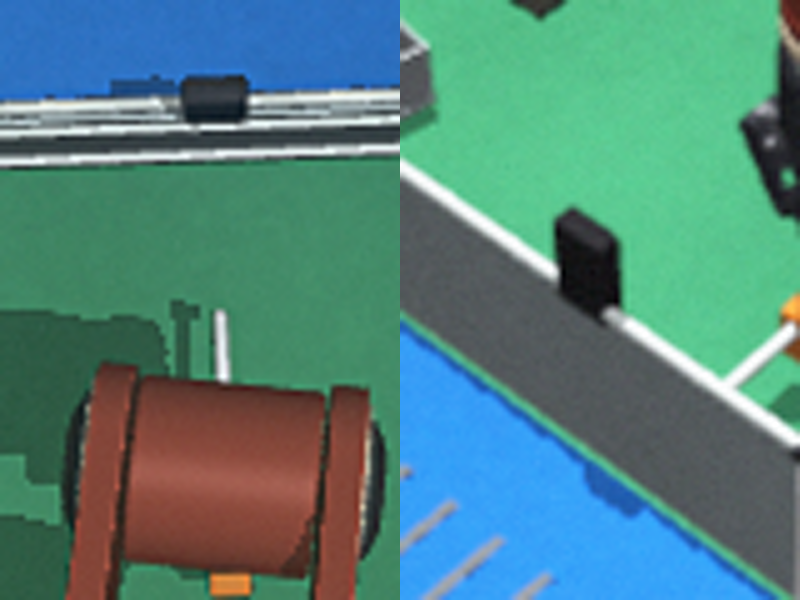

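The rod's end is at top (304,232), near where predicted, and lined up with the tab. Moving it forward over the hole and then down.

>>> jog_arm(
  targets=[
    [0.02,0,0,0],
    [0.05,0,0,0],
    [0.08,0.001,0,0],
    [0.1,0.001,0,0],
    [0.105,0.001,0,0],
  ],
)

```text
time: 17.72
tool_pos: [0.6212, 0.0354, 0.0685]
tool_rot: [0.0, 1.0, 0.028, 0.003]
contact_force: [-0.4, -0.8, -1.5]
gripper_width: 0.242
```

>>> jog_arm(
  targets=[
    [0,0,0.005,0],
    [0,0,0.01,0],
    [0,0,0.015,0],
    [0,0,0.018,0],
    [0,0,0.018,0],
  ],
)

```text
time: 18.13
tool_pos: [0.615, 0.0359, 0.0463]
tool_rot: [-0.0, 1.0, 0.028, -0.001]
contact_force: [-0.5, 0.5, -2.5]
gripper_width: 0.243
```

>>> jog_arm(
  targets=[
    [0,0,0.002,0],
    [0,0,0.004,0],
    [0,0,0.006,0],
    [0,0,0.008,0],
    [0,0,0.008,0],
  ],
)

```text
time: 18.55
tool_pos: [0.6165, 0.0358, 0.0393]
tool_rot: [-0.0, 1.0, 0.028, -0.0]
contact_force: [-1.1, -0.2, -2.8]
gripper_width: 0.241
```

The tip is 7 mm below the flange top with no upward force, so it's in the hole. A little deeper, then draw.

>>> jog_arm(
  targets=[
    [0,0,0.002,0],
    [0,0,0.005,0],
    [-0.005,0,0.005,0],
    [-0.01,0,0.005,0],
    [-0.015,0,0.005,0],
  ],
)

```text
time: 18.97
tool_pos: [0.6017, 0.035, 0.0348]
tool_rot: [-0.0, 1.0, 0.028, 0.0]
contact_force: [2.8, 0.9, -4.6]
gripper_width: 0.247
```

>>> jog_arm(
  targets=[
    [-0.008,0,0,0],
    [-0.018,0,0,0],
    [-0.028,0,0,0],
    [-0.038,0,0,0],
    [-0.048,0,0,0],
  ],
)

```text
time: 19.38
tool_pos: [0.5531, 0.0323, 0.0352]
tool_rot: [-0.0, 1.0, 0.028, 0.0]
contact_force: [2.7, 0.9, -2.2]
gripper_width: 0.243
```

>>> jog_arm(
  targets=[
    [-0.01,0,0,0],
    [-0.02,0,0,0],
    [-0.03,0,0,0],
    [-0.04,0,0,0],
    [-0.05,0,0,0],
  ],
)

```text
time: 19.8
tool_pos: [0.5032, 0.0296, 0.035]
tool_rot: [-0.0, 1.0, 0.028, 0.0]
contact_force: [3.1, 1.6, -0.7]
gripper_width: 0.244
```

>>> jog_arm(
  targets=[
    [-0.01,0,0,0],
    [-0.02,0,0,0],
    [-0.03,0,0,0],
    [-0.037,0,0,0],
    [-0.042,0,0,0],
  ],
)

```text
time: 20.22
tool_pos: [0.4608, 0.0271, 0.0346]
tool_rot: [0.0, 1.0, 0.028, -0.0]
contact_force: [2.7, 1.0, -1.8]
gripper_width: 0.245
```

>>> jog_arm(
  targets=[
    [-0.003,0,0,0],
    [-0.006,0,0,0],
    [-0.008,0,0,0],
    [-0.009,0,0,0],
  ],
)

```text
time: 20.55
tool_pos: [0.4528, 0.0267, 0.0347]
tool_rot: [0.0, 1.0, 0.028, -0.0]
contact_force: [1.3, -0.6, -2.6]
gripper_width: 0.242
```

>>> jog_arm(
  targets=[
    [-0.001,0,0,0],
    [-0.002,0,0,0],
    [-0.003,0,0,0],
    [-0.003,0,0,0],
  ],
)

```text
time: 20.88
tool_pos: [0.4499, 0.0265, 0.0347]
tool_rot: [0.0, 1.0, 0.028, -0.0]
contact_force: [1.3, -0.4, -1.8]
gripper_width: 0.24
```

Run:
```python
from h import *
a=grab('top','t8.png');print(cur(),manip.state()['contact_force'])
cv2.imwrite('pics/m8.png',cv2.resize(a[170:290,220:380,::-1],None,fx=5,fy=5,interpolation=cv2.INTER_CUBIC))
```

```text
(array([0.44992346, 0.02651534, 0.0347458 ]), np.float64(0.05579752761392116)) [ 1.07536913  0.19984385 -0.65143386]
```

View pics/m8.png

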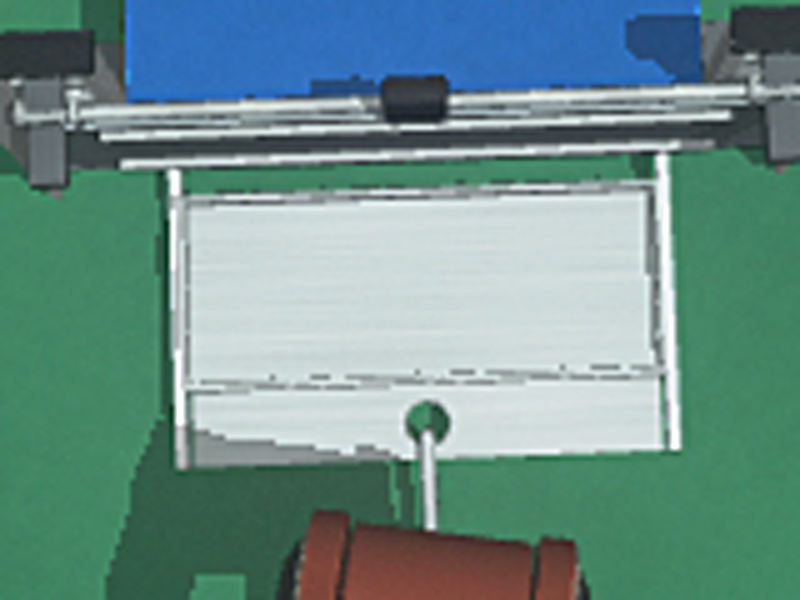

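The tray is nearly out, with its hole at top (305,254) and the tip in it. A bit more, until it meets the stop.

>>> jog_arm(
  targets=[
    [-0.001,0,0,0],
    [-0.002,0,0,0],
    [-0.003,0,0,0],
    [-0.004,0,0,0],
    [-0.004,0,0,0],
  ],
)

```text
time: 21.35
tool_pos: [0.4471, 0.0263, 0.0352]
tool_rot: [-0.0, 1.0, 0.028, 0.002]
contact_force: [7.2, 0.9, -5.9]
gripper_width: 0.244
```

>>> jog_arm(
  targets=[
    [-0.001,0,0,0],
    [-0.002,0,0,0],
    [-0.003,0,0,0],
    [-0.003,0,0,0],
  ],
)

```text
time: 21.68
tool_pos: [0.4469, 0.0262, 0.0361]
tool_rot: [-0.0, 1.0, 0.028, 0.005]
contact_force: [16.8, 2.2, -10.9]
gripper_width: 0.244
```

Run:
```python
from h import *
a=grab('top','t9.png');H=cv2.cvtColor(a,cv2.COLOR_RGB2HSV).astype(int)
print(onz('top',305.4,254.6,.036))
m=((H[...,1]<60)&(H[...,2]>150)).astype(np.uint8); m[:200]=0;m[265:]=0;m[:,:250]=0;m[:,:]=m
# hole: green blob
g=((H[...,1]>80)&(H[...,0]>50)&(H[...,0]<95)).astype(np.uint8)
n,l,st,ce=cv2.connectedComponentsWithStats(g[240:265,290:320])
print(n,st,ce+[290,240])
```

```text
[0.55349736 0.03012369 0.036     ]
4 [[  0   0  30  25 661]
 [ 12  12   8   7  39]
 [  0  23  14   2  25]
 [ 17  23  13   2  25]] [[304.40847201 250.97881997]
 [305.15384615 254.53846154]
 [297.16       263.56      ]
 [313.24       263.48      ]]
```

>>> jog_arm(
  targets=[
    [0.004,0,0,0],
    [0.009,0,0,0],
    [0.009,0,-0.01,0],
    [0.009,0,-0.025,0],
    [0.009,0,-0.04,0],
  ],
)

```text
time: 22.15
tool_pos: [0.4511, 0.0267, 0.075]
tool_rot: [-0.0, 1.0, 0.028, -0.002]
contact_force: [-0.3, 0.3, -1.6]
gripper_width: 0.244
```

>>> jog_arm(
  targets=[
    [0,0,-0.025,0],
    [0,0,-0.05,0],
    [0,0,-0.07,0],
    [0,0,-0.07,0],
  ],
)

```text
time: 22.48
tool_pos: [0.4549, 0.0263, 0.1505]
tool_rot: [0.001, 1.0, 0.028, 0.004]
contact_force: [1.7, -0.0, -0.4]
gripper_width: 0.244
```

Run:
```python
from h import *
plan((.40,-.15,.14,0),(.358,-.334,.06,-3.4),(.358,-.334,.020,-3.4))
```

```text
at [0.4549 0.0263 0.1505] yaw 3.2
  call [-65, 173, 10] turn 3.2
  call [-21, 92, 40] turn 1.7
  call [-18, 93, 40] turn 1.7
  call [0, 0, 40] turn -0.0
```

>>> jog_arm(
  targets=[
    [-0.013,0.035,0.002,0.6],
    [-0.026,0.07,0.004,1.3],
    [-0.039,0.104,0.006,1.9],
    [-0.052,0.139,0.008,2.6],
    [-0.065,0.173,0.01,3.2],
  ],
)

```text
time: 22.9
tool_pos: [0.3952, -0.1506, 0.1335]
tool_rot: [-0.0, 1.0, -0.0, -0.001]
contact_force: [0.9, 0.4, -1.6]
gripper_width: 0.245
```

>>> jog_arm(
  targets=[
    [-0.005,0.023,0.01,0.4],
    [-0.01,0.046,0.02,0.8],
    [-0.016,0.069,0.03,1.2],
    [-0.021,0.092,0.04,1.7],
  ],
)

```text
time: 23.23
tool_pos: [0.3743, -0.2422, 0.0931]
tool_rot: [-0.001, 1.0, -0.015, -0.001]
contact_force: [0.3, -1.0, -2.0]
gripper_width: 0.241
```

>>> jog_arm(
  targets=[
    [-0.004,0.023,0.01,0.4],
    [-0.009,0.046,0.02,0.8],
    [-0.014,0.07,0.03,1.2],
    [-0.018,0.093,0.04,1.7],
    [-0.018,0.093,0.04,1.7],
  ],
)

```text
time: 23.65
tool_pos: [0.3528, -0.3355, 0.052]
tool_rot: [-0.001, 1.0, -0.031, -0.002]
contact_force: [-0.1, 0.3, -0.6]
gripper_width: 0.238
```

>>> jog_arm(
  targets=[
    [0,0,0,0],
    [0,0,0,0],
    [0,0,0,0],
  ],
)

```text
time: 23.9
tool_pos: [0.3552, -0.3332, 0.0547]
tool_rot: [-0.0, 1.0, -0.029, -0.0]
contact_force: [-0.1, -0.1, -2.1]
gripper_width: 0.238
```

Run:
```python
from h import *
plan((.358,-.334,.019,-3.4))
```

```text
at [ 0.3552 -0.3332  0.0547] yaw -3.35
  call [3, 1, 36] turn 0.0
```

>>> jog_arm(
  targets=[
    [0.001,0,0.01,0],
    [0.003,0.001,0.02,0],
    [0.003,0.001,0.028,0],
    [0.003,0.001,0.033,0],
    [0.003,0.001,0.033,0],
  ],
)

```text
time: 24.32
tool_pos: [0.3572, -0.3338, 0.0197]
tool_rot: [-0.002, 1.0, -0.029, -0.001]
contact_force: [1.1, 0.6, -2.4]
gripper_width: 0.237
```

>>> jog_arm(
  targets=[
    [0,0,0.001,0],
    [0,0,0.002,0],
    [0,0,0.003,0],
    [0,0,0.003,0],
  ],
)

```text
time: 24.65
tool_pos: [0.3582, -0.3355, 0.0191]
tool_rot: [0.0, 1.0, -0.03, 0.0]
contact_force: [0.6, 0.8, -1.6]
gripper_width: 0.241
```

>>> jog_arm(
  targets=[
    [0,0,0.001,0],
    [0,0,0.001,0],
  ],
)

```text
time: 24.82
tool_pos: [0.3583, -0.3357, 0.0186]
tool_rot: [0.0, 1.0, -0.03, 0.0]
contact_force: [-1.0, -0.2, 1.7]
gripper_width: 0.241
```

>>> jog_arm(
  targets=[
    [0,0,0,0],
    [0,0,0,0],
    [0,0,0,0],
    [0,0,0,0],
  ],
  fingers=0.55,
)

```text
time: 25.15
tool_pos: [0.3582, -0.3354, 0.018]
tool_rot: [0.0, 1.0, -0.03, 0.0]
contact_force: [0.6, 0.5, -0.3]
gripper_width: 0.549
```

>>> jog_arm(
  targets=[
    [0,0,-0.02,0],
    [0,0,-0.05,0],
    [0,0,-0.085,0],
    [0,0,-0.12,0],
    [0,0,-0.155,0],
  ],
)

```text
time: 25.57
tool_pos: [0.3578, -0.335, 0.1743]
tool_rot: [-0.0, 1.0, -0.03, -0.0]
contact_force: [0.4, -1.4, -0.7]
gripper_width: 0.553
```

```bash
cat >> h.py <<'E'
def rect(mask,roi,z,nm,name='top'):
    x,y,w,h=roi; m=np.zeros(mask.shape,np.uint8); m[y:y+h,x:x+w]=mask[y:y+h,x:x+w]*255
    cs,_=cv2.findContours(m,0,1)
    for c in cs:
        if cv2.contourArea(c)<40: continue
        P=np.array([onz(name,u,v,z)[:2]for u,v in c[:,0,:].astype(float)]).astype(np.float32)
        r=cv2.minAreaRect(P); B=cv2.boxPoints(r); e=max([B[1]-B[0],B[2]-B[1]],key=np.linalg.norm)
        print(nm,'c',np.round(r[0],4),'size',np.round(r[1],4),'ang',round(float(np.degrees(np.arctan2(e[1],e[0]))),1),'px',c[:,0,:].mean(0).round(1))
E
python3 - <<'E'
from h import *
a=grab('top','t10.png'); grab('scene','s10.png'); H=cv2.cvtColor(a,cv2.COLOR_RGB2HSV).astype(int)
h,s,v=H[...,0],H[...,1],H[...,2]
rect((s<70)&(v>0),(150,260,110,150),.004,'coupon'); 
rect((h<20)&(s>150),(430,305,30,50),.038,'handle')
plan((.40,-.05,.20,0),(.3635,.2935,.15,-4.7))
E
```

```text
coupon c [0.1568 0.1683] size [0.0259 0.0423] ang -88.7 px [253.2 405.2]
coupon c [0.3618 0.2935] size [0.0414 0.0639] ang -4.6 px [206.  324.8]
coupon c [0.5039 0.3517] size [0.0671 0.0421] ang 18.2 px [186.5 272.9]
handle c [ 0.356 -0.334] size [0.023  0.0876] ang -4.3 px [441.9 331.8]
at [ 0.3608 -0.3386  0.1807] yaw -3.39
  call [11, -145, -10] turn -1.7
  call [15, -145, -10] turn -1.7
  call [-18, -172, 25] turn 2.3
  call [-25, -171, 25] turn 2.3
```

The hook is back on the mat. Coupon A has been knocked to about (0.504, 0.352), so I'll remeasure it before gripping. Coupon B first.

>>> jog_arm(
  targets=[
    [0.002,-0.029,-0.002,-0.3],
    [0.004,-0.058,-0.004,-0.7],
    [0.007,-0.087,-0.006,-1],
    [0.009,-0.116,-0.008,-1.4],
    [0.011,-0.145,-0.01,-1.7],
  ],
  fingers=0.45,
)

```text
time: 26.08
tool_pos: [0.3774, -0.1898, 0.1822]
tool_rot: [-0.0, 1.0, -0.015, -0.0]
contact_force: [1.2, -0.9, 1.0]
gripper_width: 0.449
```

>>> jog_arm(
  targets=[
    [0.003,-0.029,-0.002,-0.3],
    [0.006,-0.058,-0.004,-0.7],
    [0.009,-0.087,-0.006,-1],
    [0.012,-0.116,-0.008,-1.4],
    [0.015,-0.145,-0.01,-1.7],
  ],
)

```text
time: 26.5
tool_pos: [0.3967, -0.0453, 0.1923]
tool_rot: [-0.0, 1.0, -0.0, -0.0]
contact_force: [0.6, -0.4, -0.3]
gripper_width: 0.451
```

>>> jog_arm(
  targets=[
    [-0.004,-0.034,0.005,0.5],
    [-0.007,-0.069,0.01,0.9],
    [-0.011,-0.103,0.015,1.4],
    [-0.014,-0.138,0.02,1.8],
    [-0.018,-0.172,0.025,2.3],
  ],
)

```text
time: 26.92
tool_pos: [0.3783, 0.1269, 0.1671]
tool_rot: [-0.0, 1.0, -0.02, 0.0]
contact_force: [0.0, -0.2, -0.1]
gripper_width: 0.448
```

>>> jog_arm(
  targets=[
    [-0.005,-0.034,0.005,0.5],
    [-0.01,-0.069,0.01,0.9],
    [-0.015,-0.103,0.015,1.4],
    [-0.02,-0.138,0.02,1.8],
    [-0.025,-0.171,0.025,2.3],
  ],
)

```text
time: 27.33
tool_pos: [0.36, 0.299, 0.142]
tool_rot: [0.0, 0.999, -0.04, -0.0]
contact_force: [0.3, -0.3, 0.5]
gripper_width: 0.45
```

>>> jog_arm(
  targets=[
    [0,0,0,0],
    [0,0,0,0],
    [0,0,0,0],
  ],
)

```text
time: 27.58
tool_pos: [0.3606, 0.2968, 0.1423]
tool_rot: [0.0, 0.999, -0.04, -0.0]
contact_force: [-0.5, -0.9, 0.2]
gripper_width: 0.45
```

Run:
```python
from h import *
a=grab('top','t11.png'); b=grab('scene','s11.png'); H=cv2.cvtColor(a,cv2.COLOR_RGB2HSV).astype(int)
h,s,v=H[...,0],H[...,1],H[...,2]
rect((s<70)&(v>0),(150,250,50,60),.004,'coupon'); 
d=np.zeros((600,800,3),np.uint8)
f=lambda s,x,y,w,h,k:cv2.resize(s[y:y+h,x:x+w,::-1],None,fx=k,fy=k,interpolation=cv2.INTER_CUBIC)
d[:,:400]=f(a,150,250,80,120,5);d[:,400:]=f(b,420,270,80,120,5)
cv2.imwrite('pics/m9.png',d)
plan((.3635,.2935,.018,-4.7)); p,_=cur(); print(proj('scene',p))
```

```text
coupon c [0.5039 0.3517] size [0.0671 0.0421] ang 18.2 px [186.5 272.6]
at [0.3611 0.2963 0.1428] yaw -4.68
  call [3, 3, 125] turn 0.0
[476.34483673 273.16805561]
```

View pics/m9.png

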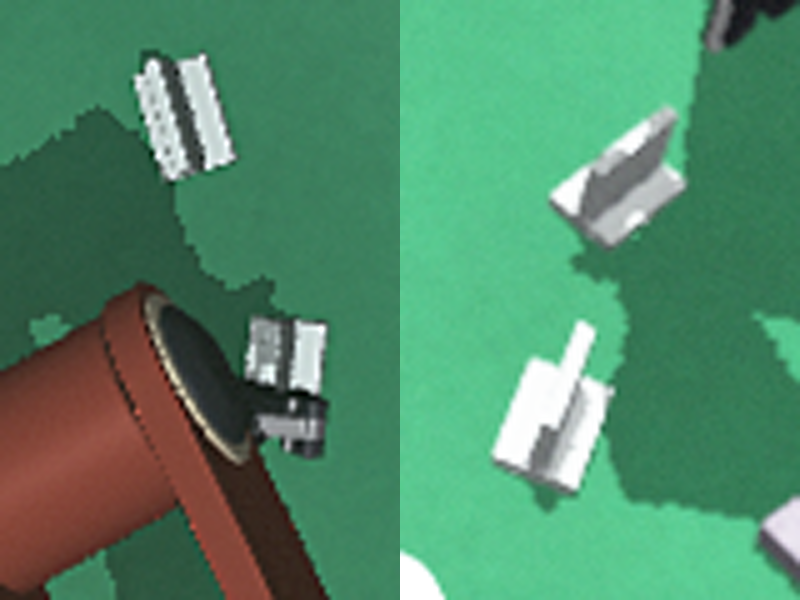

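Both coupons stand upright: B at top (207,325), A at (186,273). Gripping B by its fin.

>>> jog_arm(
  targets=[
    [0.001,0.001,0.035,0],
    [0.003,0.003,0.07,0],
    [0.003,0.003,0.1,0],
    [0.003,0.003,0.118,0],
    [0.003,0.003,0.124,0],
  ],
)

```text
time: 28.1
tool_pos: [0.3616, 0.2913, 0.0154]
tool_rot: [0.002, 0.999, -0.041, -0.003]
contact_force: [0.7, -0.9, -0.5]
gripper_width: 0.452
```

>>> jog_arm(
  targets=[
    [0,0,0,0],
    [0,0,0,0],
    [0,0,0,0],
    [0,0,0,0],
    [0,0,0,0],
  ],
  fingers=0.0,
)

```text
time: 28.52
tool_pos: [0.365, 0.2945, 0.0207]
tool_rot: [-0.001, 0.999, -0.04, 0.002]
contact_force: [0.4, -0.9, 4.0]
gripper_width: 0.082
```

>>> jog_arm(
  targets=[
    [0,0,0,0],
    [0,0,0,0],
  ],
)

```text
time: 28.68
tool_pos: [0.3651, 0.2945, 0.0207]
tool_rot: [-0.001, 0.999, -0.04, 0.001]
contact_force: [0.5, -1.7, 5.7]
gripper_width: 0.083
```

>>> jog_arm(
  targets=[
    [0,0,-0.015,0],
    [0,0,-0.045,0],
    [0,0,-0.08,0],
    [0,0,-0.115,0],
    [0,0,-0.14,0],
  ],
)

```text
time: 29.1
tool_pos: [0.3639, 0.2944, 0.1617]
tool_rot: [-0.001, 0.999, -0.04, 0.001]
contact_force: [1.0, 0.6, -1.8]
gripper_width: 0.082
```

Run:
```python
from h import *
c,s=np.cos(np.radians(3.1)),np.sin(np.radians(3.1))
O=np.array([.689,.039]); u=np.array([c,s]); n=np.array([-s,c])
B=O-.074*u-.04*n
print(manip.state()['gripper_width'])
plan((.46,.15,.16,0),(*B,.14,3.1),(*B,.06,3.1))
```

```text
0.08229893502945013
at [0.3639 0.2944 0.1617] yaw -4.59
  call [107, 136, 2] turn -4.6
  call [79, 77, 10] turn -1.6
  call [77, 80, 10] turn -1.6
  call [0, 0, 80] turn -0.0
```

>>> jog_arm(
  targets=[
    [0.021,0.027,0,-0.9],
    [0.043,0.054,0,-1.8],
    [0.064,0.081,0,-2.8],
    [0.086,0.109,0.002,-3.7],
    [0.107,0.136,0.002,-4.6],
  ],
)

```text
time: 29.52
tool_pos: [0.4593, 0.1484, 0.1561]
tool_rot: [-0.0, 1.0, 0.001, -0.0]
contact_force: [0.5, 0.7, -2.4]
gripper_width: 0.079
```

>>> jog_arm(
  targets=[
    [0.016,0.015,0.002,-0.3],
    [0.032,0.031,0.004,-0.6],
    [0.047,0.046,0.006,-1],
    [0.063,0.062,0.008,-1.3],
    [0.079,0.077,0.01,-1.6],
  ],
)

```text
time: 29.93
tool_pos: [0.5384, 0.072, 0.146]
tool_rot: [-0.0, 1.0, 0.014, -0.001]
contact_force: [0.3, 0.1, -1.8]
gripper_width: 0.084
```

>>> jog_arm(
  targets=[
    [0.016,0.016,0.002,-0.3],
    [0.032,0.032,0.004,-0.6],
    [0.047,0.048,0.006,-1],
    [0.063,0.064,0.008,-1.3],
    [0.077,0.08,0.01,-1.6],
  ],
)

```text
time: 30.35
tool_pos: [0.6178, -0.0055, 0.1358]
tool_rot: [-0.0, 1.0, 0.028, -0.001]
contact_force: [-1.0, -0.3, -1.9]
gripper_width: 0.083
```

>>> jog_arm(
  targets=[
    [0,0,0,0],
    [0,0,0,0],
    [0,0,0,0],
  ],
)

```text
time: 30.6
tool_pos: [0.6167, -0.0045, 0.1361]
tool_rot: [-0.0, 1.0, 0.028, -0.001]
contact_force: [-0.2, 0.7, -3.0]
gripper_width: 0.084
```

Run:
```python
from h import *
c,s=np.cos(np.radians(3.1)),np.sin(np.radians(3.1))
O=np.array([.689,.039]); u=np.array([c,s]); n=np.array([-s,c])
B=O-.074*u-.04*n
plan((*B,.061,3.1))
```

```text
at [ 0.6167 -0.0045  0.1361] yaw 3.2
  call [1, 0, 75] turn 0.1
```

>>> jog_arm(
  targets=[
    [0,0,0.02,0],
    [0,0,0.042,0],
    [0,0,0.06,0],
    [0,0,0.072,0],
    [0,0,0.075,0],
  ],
)

```text
time: 31.02
tool_pos: [0.615, -0.004, 0.0588]
tool_rot: [-0.001, 1.0, 0.028, -0.003]
contact_force: [0.5, 0.8, -2.9]
gripper_width: 0.083
```

>>> jog_arm(
  targets=[
    [0,0,0.001,0],
    [0,0,0.002,0],
    [0,0,0.003,0],
    [0,0,0.003,0],
  ],
)

```text
time: 31.35
tool_pos: [0.6184, -0.0051, 0.0602]
tool_rot: [0.0, 1.0, 0.028, 0.001]
contact_force: [-0.4, -0.6, -2.7]
gripper_width: 0.083
```

>>> jog_arm(
  targets=[
    [0,0,0.001,0],
    [0,0,0.002,0],
    [0,0,0.002,0],
  ],
)

```text
time: 31.6
tool_pos: [0.6176, -0.0051, 0.057]
tool_rot: [0.0, 1.0, 0.028, 0.0]
contact_force: [-0.5, -0.8, -3.1]
gripper_width: 0.082
```

>>> jog_arm(
  targets=[
    [0,0,0.001,0],
    [0,0,0.002,0],
    [0,0,0.002,0],
    [0,0,0.002,0],
  ],
)

```text
time: 31.93
tool_pos: [0.6188, -0.0051, 0.0567]
tool_rot: [0.0, 1.0, 0.028, 0.001]
contact_force: [-1.3, 0.2, 5.8]
gripper_width: 0.084
```

>>> jog_arm(
  targets=[
    [0,0,0,0],
    [0,0,0,0],
    [0,0,0,0],
    [0,0,0,0],
  ],
  fingers=0.35,
)

```text
time: 32.27
tool_pos: [0.6174, -0.0051, 0.0545]
tool_rot: [-0.0, 1.0, 0.028, -0.0]
contact_force: [-1.0, 0.2, -0.3]
gripper_width: 0.35
```

>>> jog_arm(
  targets=[
    [0,0,-0.015,0],
    [0,0,-0.04,0],
    [0,0,-0.07,0],
    [0,0,-0.1,0],
    [0,0,-0.11,0],
  ],
)

```text
time: 32.68
tool_pos: [0.62, -0.0054, 0.1703]
tool_rot: [0.001, 1.0, 0.028, 0.004]
contact_force: [0.2, -1.1, 1.5]
gripper_width: 0.347
```

Run:
```python
from h import *
grab('scene','s12.png')
plan((.502,.3517,.15,18.2))
```

```text
at [ 0.6205 -0.0054  0.1709] yaw 3.2
  call [-49, -182, 10] turn -7.5
  call [-25, -186, 10] turn -7.5
```

Contact came at 0.0567, as predicted for the tray floor. Going for coupon A.

>>> jog_arm(
  targets=[
    [-0.01,-0.036,0.002,-1.5],
    [-0.02,-0.073,0.004,-3],
    [-0.029,-0.109,0.006,-4.5],
    [-0.039,-0.146,0.008,-6],
    [-0.049,-0.182,0.01,-7.5],
  ],
  fingers=0.45,
)

```text
time: 33.15
tool_pos: [0.5568, 0.1752, 0.1527]
tool_rot: [0.0, 0.996, 0.094, -0.001]
contact_force: [0.4, 0.7, -0.2]
gripper_width: 0.45
```

>>> jog_arm(
  targets=[
    [-0.005,-0.037,0.002,-1.5],
    [-0.01,-0.074,0.004,-3],
    [-0.015,-0.112,0.006,-4.5],
    [-0.02,-0.149,0.008,-6],
    [-0.025,-0.186,0.01,-7.5],
  ],
)

```text
time: 33.57
tool_pos: [0.4976, 0.3533, 0.1426]
tool_rot: [0.0, 0.987, 0.159, -0.001]
contact_force: [0.9, 0.4, 0.1]
gripper_width: 0.447
```

>>> jog_arm(
  targets=[
    [0,0,0,0],
    [0,0,0,0],
    [0,0,0,0],
  ],
)

```text
time: 33.82
tool_pos: [0.4988, 0.3515, 0.1433]
tool_rot: [0.001, 0.987, 0.158, -0.001]
contact_force: [-0.3, 0.3, 1.5]
gripper_width: 0.45
```

Run:
```python
from h import *
a=grab('top','t13.png'); b=grab('scene','s13.png')
d=np.zeros((600,800,3),np.uint8)
f=lambda s,x,y,w,h,k:cv2.resize(s[y:y+h,x:x+w,::-1],None,fx=k,fy=k,interpolation=cv2.INTER_CUBIC)
d[:,:480]=f(a,250,180,120,150,4);d[:,480:]=f(b,420,230,80,150,4)
cv2.imwrite('pics/m10.png',d)
H=cv2.cvtColor(b,cv2.COLOR_RGB2HSV).astype(int)
rect((H[...,1]<60)&(H[...,2]>110),(435,270,60,70),.004,'scA','scene')
plan((.503,.352,.018,18.2)); print(proj('scene',cur()[0]))
```

```text
scA c [0.2312 0.2588] size [0.0289 0.0771] ang -45.4 px [479.8 273.9]
at [0.4996 0.3508 0.1441] yaw 18.11
  call [4, 0, 126] turn -0.1
[461.86794635 320.21236168]
```

View pics/m10.png

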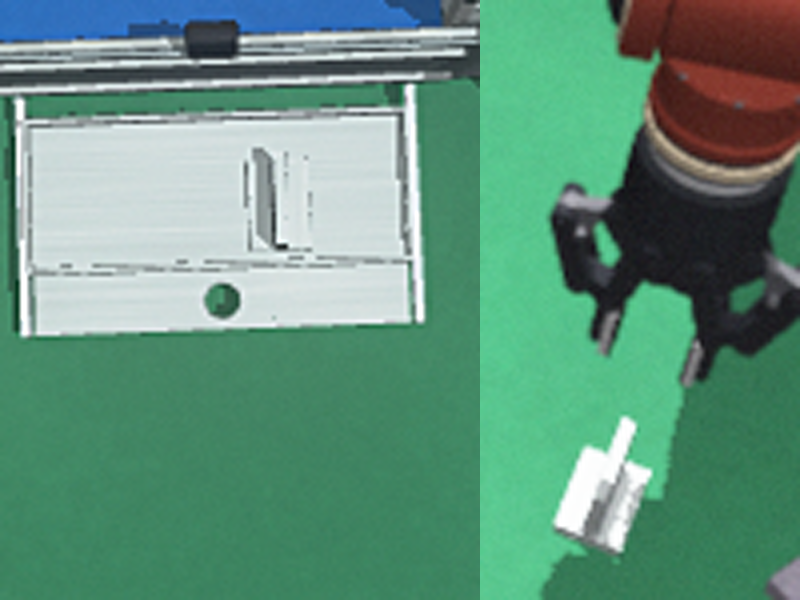

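Coupon B stands inside the tray walls and A is unchanged. Gripping A.

>>> jog_arm(
  targets=[
    [0.002,0,0.035,0],
    [0.004,0,0.07,0],
    [0.004,0,0.1,0],
    [0.004,0,0.119,0],
    [0.004,0,0.125,0],
  ],
)

```text
time: 34.33
tool_pos: [0.501, 0.3503, 0.0151]
tool_rot: [0.001, 0.988, 0.157, -0.004]
contact_force: [-0.7, 0.2, 0.7]
gripper_width: 0.448
```

>>> jog_arm(
  targets=[
    [0,0,0,0],
    [0,0,0,0],
    [0,0,0,0],
    [0,0,0,0],
    [0,0,0,0],
  ],
  fingers=0.0,
)

```text
time: 34.75
tool_pos: [0.5045, 0.3537, 0.0218]
tool_rot: [-0.0, 0.987, 0.158, 0.002]
contact_force: [0.6, -0.6, 1.1]
gripper_width: 0.079
```

>>> jog_arm(
  targets=[
    [0,0,0,0],
    [0,0,0,0],
  ],
)

```text
time: 34.92
tool_pos: [0.5045, 0.3537, 0.0218]
tool_rot: [-0.0, 0.987, 0.158, 0.002]
contact_force: [0.6, -1.8, 6.2]
gripper_width: 0.08
```

>>> jog_arm(
  targets=[
    [0,0,-0.015,0],
    [0,0,-0.045,0],
    [0,0,-0.08,0],
    [0,0,-0.115,0],
    [0,0,-0.14,0],
  ],
)

```text
time: 35.33
tool_pos: [0.5034, 0.3538, 0.1626]
tool_rot: [-0.001, 0.987, 0.158, 0.001]
contact_force: [1.6, 0.5, -2.6]
gripper_width: 0.078
```

Run:
```python
from h import *
c,s=np.cos(np.radians(3.1)),np.sin(np.radians(3.1))
O=np.array([.689,.039]); u=np.array([c,s]); n=np.array([-s,c])
B=O-.071*u+.04*n
plan((*B,.14,3.1))
```

```text
at [0.5034 0.3538 0.1626] yaw 18.21
  call [10, 150, 11] turn 7.6
  call [30, 147, 11] turn 7.6
```

>>> jog_arm(
  targets=[
    [0.002,0.03,0.002,1.5],
    [0.004,0.06,0.004,3],
    [0.006,0.09,0.007,4.5],
    [0.008,0.12,0.009,6],
    [0.01,0.15,0.011,7.6],
  ],
)

```text
time: 35.75
tool_pos: [0.5589, 0.2128, 0.1478]
tool_rot: [-0.0, 0.996, 0.092, -0.001]
contact_force: [0.6, 0.1, -2.4]
gripper_width: 0.082
```

>>> jog_arm(
  targets=[
    [0.006,0.03,0.002,1.5],
    [0.012,0.06,0.004,3],
    [0.018,0.09,0.007,4.5],
    [0.024,0.12,0.009,6],
    [0.03,0.147,0.011,7.6],
  ],
)

```text
time: 36.17
tool_pos: [0.6156, 0.0735, 0.1367]
tool_rot: [-0.0, 1.0, 0.025, -0.001]
contact_force: [0.2, 0.5, -2.3]
gripper_width: 0.084
```

>>> jog_arm(
  targets=[
    [0,0,0,0],
    [0,0,0,0],
    [0,0,0,0],
  ],
)

```text
time: 36.42
tool_pos: [0.6153, 0.0755, 0.137]
tool_rot: [-0.0, 1.0, 0.026, -0.001]
contact_force: [-0.0, 0.0, -2.4]
gripper_width: 0.078
```

Run:
```python
from h import *
c,s=np.cos(np.radians(3.1)),np.sin(np.radians(3.1))
O=np.array([.689,.039]); u=np.array([c,s]); n=np.array([-s,c])
B=O-.071*u+.04*n
plan((*B,.061,3.1))
```

```text
at [0.6153 0.0755 0.137 ] yaw 3.0
  call [1, 0, 76] turn -0.1
```

>>> jog_arm(
  targets=[
    [0.001,0,0.02,0],
    [0.001,0,0.042,0],
    [0.001,0,0.06,0],
    [0.001,0,0.072,0],
    [0.001,0,0.076,0],
  ],
)

```text
time: 36.83
tool_pos: [0.6147, 0.0762, 0.0589]
tool_rot: [-0.0, 1.0, 0.027, -0.002]
contact_force: [-0.7, 0.3, -3.7]
gripper_width: 0.081
```

>>> jog_arm(
  targets=[
    [0,0,0.001,0],
    [0,0,0.002,0],
    [0,0,0.003,0],
    [0,0,0.003,0],
  ],
)

```text
time: 37.17
tool_pos: [0.618, 0.0751, 0.0602]
tool_rot: [0.0, 1.0, 0.026, 0.001]
contact_force: [-0.1, -0.4, -2.1]
gripper_width: 0.079
```

>>> jog_arm(
  targets=[
    [0,0,0.001,0],
    [0,0,0.002,0],
    [0,0,0.002,0],
    [0,0,0.002,0],
  ],
)

```text
time: 37.5
tool_pos: [0.6177, 0.0749, 0.0578]
tool_rot: [0.0, 1.0, 0.026, 0.001]
contact_force: [-1.0, -0.2, 1.4]
gripper_width: 0.08
```

>>> jog_arm(
  targets=[
    [0,0,0,0],
    [0,0,0,0],
    [0,0,0,0],
    [0,0,0,0],
  ],
  fingers=0.35,
)

```text
time: 37.83
tool_pos: [0.6171, 0.075, 0.0569]
tool_rot: [-0.0, 1.0, 0.026, 0.0]
contact_force: [-0.0, 0.3, 0.0]
gripper_width: 0.347
```

>>> jog_arm(
  targets=[
    [0,0,-0.015,0],
    [0,0,-0.04,0],
    [0,0,-0.07,0],
    [0,0,-0.1,0],
    [0,0,-0.12,0],
  ],
)

```text
time: 38.25
tool_pos: [0.6181, 0.075, 0.1804]
tool_rot: [0.0, 1.0, 0.026, 0.002]
contact_force: [0.2, 0.5, 0.6]
gripper_width: 0.354
```

Run:
```python
from h import *
a=grab('top','t14.png'); H=cv2.cvtColor(a,cv2.COLOR_RGB2HSV).astype(int)
rect((H[...,0]<20)&(H[...,1]>150),(430,305,30,50),.038,'handle')
plan((.42,-.05,.18,0),(.358,-.334,.15,-3.4))
```

```text
handle c [ 0.356  -0.3351] size [0.0211 0.0864] ang -0.5 px [443.1 331.7]
at [0.6204 0.0751 0.1849] yaw 3.0
  call [-103, 57, 2] turn 1.5
  call [-102, 60, 2] turn 1.5
  call [-31, 142, 15] turn 1.7
  call [-27, 143, 15] turn 1.7
```

>>> jog_arm(
  targets=[
    [-0.021,0.011,0,0.3],
    [-0.041,0.023,0,0.6],
    [-0.062,0.034,0.001,0.9],
    [-0.082,0.046,0.002,1.2],
    [-0.103,0.057,0.002,1.5],
  ],
  fingers=0.6,
)

```text
time: 38.72
tool_pos: [0.516, 0.0122, 0.1741]
tool_rot: [-0.0, 1.0, 0.013, -0.0]
contact_force: [-0.4, 0.2, 0.7]
gripper_width: 0.604
```

>>> jog_arm(
  targets=[
    [-0.02,0.012,0,0.3],
    [-0.041,0.024,0,0.6],
    [-0.061,0.036,0.001,0.9],
    [-0.082,0.048,0.002,1.2],
    [-0.102,0.06,0.002,1.5],
  ],
)

```text
time: 39.13
tool_pos: [0.4154, -0.0503, 0.1721]
tool_rot: [-0.0, 1.0, 0.0, -0.0]
contact_force: [-0.4, -0.6, 0.3]
gripper_width: 0.598
```

>>> jog_arm(
  targets=[
    [-0.006,0.028,0.003,0.3],
    [-0.012,0.057,0.006,0.7],
    [-0.019,0.085,0.009,1],
    [-0.025,0.114,0.012,1.4],
    [-0.031,0.142,0.015,1.7],
  ],
)

```text
time: 39.55
tool_pos: [0.3851, -0.1933, 0.1576]
tool_rot: [0.0, 1.0, -0.015, 0.0]
contact_force: [-0.3, -0.7, 0.7]
gripper_width: 0.599
```

>>> jog_arm(
  targets=[
    [-0.005,0.028,0.003,0.3],
    [-0.01,0.057,0.006,0.7],
    [-0.016,0.085,0.009,1],
    [-0.022,0.114,0.012,1.4],
    [-0.027,0.143,0.015,1.7],
  ],
)

```text
time: 39.97
tool_pos: [0.3538, -0.3354, 0.1424]
tool_rot: [-0.0, 1.0, -0.03, -0.0]
contact_force: [-0.2, -0.1, 0.8]
gripper_width: 0.604
```

>>> jog_arm(
  targets=[
    [0,0,0,0],
    [0,0,0,0],
    [0,0,0,0],
  ],
)

```text
time: 40.22
tool_pos: [0.3544, -0.3335, 0.1425]
tool_rot: [-0.001, 1.0, -0.03, -0.0]
contact_force: [-0.1, -0.3, 0.9]
gripper_width: 0.599
```

Run:
```python
from h import *
a=grab('top','t15.png');b=grab('scene','s15.png')
d=np.zeros((600,800,3),np.uint8)
f=lambda s,x,y,w,h,k:cv2.resize(s[y:y+h,x:x+w,::-1],None,fx=k,fy=k,interpolation=cv2.INTER_CUBIC)
d[:,:480]=f(a,250,180,120,150,4);d[:,480:]=f(b,240,130,80,150,4)
cv2.imwrite('pics/m11.png',d)
plan((.357,-.335,.014,-3.4)); print(proj('scene',cur()[0]))
```

```text
at [ 0.3548 -0.3331  0.1427] yaw -3.33
  call [2, 2, 129] turn 0.1
[297.31548538 160.22397732]
```

View pics/m11.png

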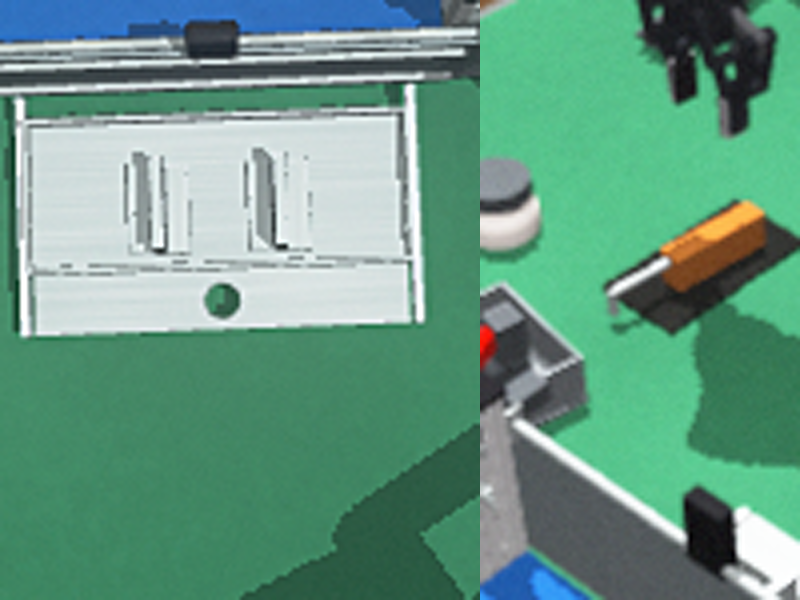

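Both coupons stand on the tray floor and the hook lies on its mat. The hole is at top (305.5,255). Picking the hook up again.

>>> jog_arm(
  targets=[
    [0.001,0.001,0.035,0],
    [0.002,0.002,0.07,0],
    [0.002,0.002,0.1,0],
    [0.002,0.002,0.122,0],
    [0.002,0.002,0.128,0],
  ],
)

```text
time: 40.73
tool_pos: [0.3547, -0.3324, 0.0108]
tool_rot: [-0.003, 1.0, -0.029, -0.002]
contact_force: [-0.5, 0.1, -1.4]
gripper_width: 0.598
```

>>> jog_arm(
  targets=[
    [0,0,0,0],
    [0,0,0,0],
    [0,0,0,0],
    [0,0,0,0],
    [0,0,0,0],
  ],
  fingers=0.0,
)

```text
time: 41.15
tool_pos: [0.3575, -0.3373, 0.0169]
tool_rot: [0.001, 1.0, -0.03, 0.001]
contact_force: [0.1, 1.4, 2.2]
gripper_width: 0.242
```

>>> jog_arm(
  targets=[
    [0,0,0,0],
    [0,0,0,0],
    [0,0,0,0],
  ],
)

```text
time: 41.4
tool_pos: [0.3575, -0.3373, 0.0168]
tool_rot: [0.001, 1.0, -0.03, 0.001]
contact_force: [-0.1, 1.9, 7.3]
gripper_width: 0.244
```

>>> jog_arm(
  targets=[
    [0,0,-0.02,0],
    [0,0,-0.05,0],
    [0,0,-0.08,0],
    [0,0,-0.1,0],
    [0,0,-0.11,0],
  ],
)

```text
time: 41.82
tool_pos: [0.3574, -0.3376, 0.1284]
tool_rot: [0.002, 1.0, -0.03, 0.002]
contact_force: [0.9, 0.2, -1.3]
gripper_width: 0.247
```

Run:
```python
from h import *
a=cv2.imread('pics/t15.png');H=cv2.cvtColor(a,cv2.COLOR_BGR2HSV).astype(int)
g=((H[...,1]>80)&(H[...,0]>50)&(H[...,0]<95)).astype(np.uint8)
n,l,st,ce=cv2.connectedComponentsWithStats(g[245:263,295:316]); print(st)
k=[i for i in range(1,n) if 10<st[i][4]<90][0]; c=ce[k]+[295,245]; h=onz('top',*c,.036)[:2]; print(c,h)
u=np.array([np.cos(np.radians(3.1)),np.sin(np.radians(3.1))]); t=h-.095*u
print(manip.state()['gripper_width'])
plan((.40,-.15,.13,0),(*t,.12,3.1))
```

```text
[[  0   0  21  18 318]
 [  6   6   9   8  52]
 [ 13  17   8   1   8]]
[305.25       254.63461538] [0.55339931 0.03052106]
0.24727544963215603
at [ 0.3574 -0.3376  0.1284] yaw -3.41
  call [31, -190, -2] turn -3.4
  call [59, -175, 10] turn -3.1
```

>>> jog_arm(
  targets=[
    [0.006,-0.038,0,-0.7],
    [0.012,-0.076,0,-1.4],
    [0.019,-0.114,0,-2],
    [0.025,-0.152,0,-2.7],
    [0.031,-0.19,0,-3.4],
  ],
)

```text
time: 42.23
tool_pos: [0.3979, -0.1465, 0.1237]
tool_rot: [-0.0, 1.0, -0.0, -0.001]
contact_force: [-0.6, 0.4, -0.6]
gripper_width: 0.241
```

>>> jog_arm(
  targets=[
    [0.011,-0.035,0.002,-0.6],
    [0.022,-0.07,0.004,-1.2],
    [0.033,-0.105,0.006,-1.8],
    [0.044,-0.14,0.008,-2.5],
    [0.055,-0.175,0.01,-3.1],
  ],
)

```text
time: 42.65
tool_pos: [0.453, 0.0285, 0.1137]
tool_rot: [0.0, 1.0, 0.027, -0.001]
contact_force: [0.9, -0.1, -1.4]
gripper_width: 0.242
```

>>> jog_arm(
  targets=[
    [0,0,0,0],
    [0,0,0,0],
    [0,0,0,0],
  ],
)

```text
time: 42.9
tool_pos: [0.4529, 0.0266, 0.1139]
tool_rot: [0.0, 1.0, 0.027, -0.001]
contact_force: [-0.8, 0.4, -1.4]
gripper_width: 0.244
```

Run:
```python
from h import *
a=grab('top','t16.png');p,th=cur()
plan((.4535,.0265,.055,3.1))
cv2.imwrite('pics/m12.png',cv2.resize(a[220:290,260:350,::-1],None,fx=7,fy=7,interpolation=cv2.INTER_CUBIC))
tip=p+[.0965*np.cos(th),.0965*np.sin(th),-.0103]; print(proj('top',tip),proj('top',tip+[.004,0,.026]))
```

```text
at [0.453  0.026  0.1141] yaw 3.06
  call [1, 0, 59] turn -0.0
[304.85044455 254.39542195] [304.82433927 252.07367675]
```

View pics/m12.png

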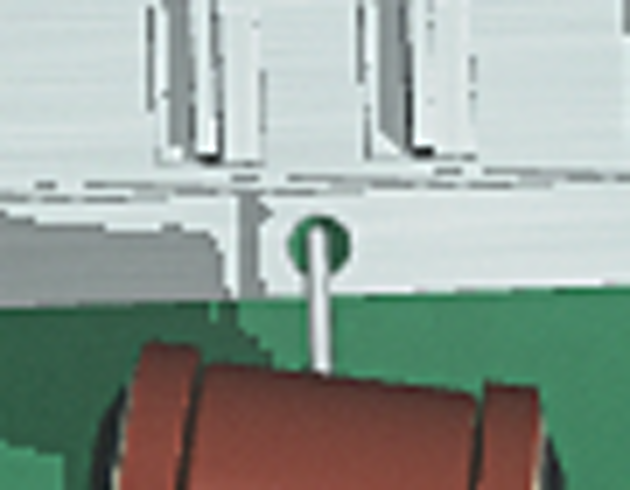

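The rod's end is over the hole, at crop (318,228) inside it. Lowering the tip in.

>>> jog_arm(
  targets=[
    [0.001,0,0.015,0],
    [0.002,0,0.035,0],
    [0.002,0,0.05,0],
    [0.002,0,0.059,0],
    [0.002,0,0.059,0],
  ],
)

```text
time: 43.37
tool_pos: [0.4535, 0.0258, 0.0534]
tool_rot: [-0.0, 1.0, 0.026, -0.002]
contact_force: [-0.8, 0.3, -2.0]
gripper_width: 0.241
```

>>> jog_arm(
  targets=[
    [0,0,0.004,0],
    [0,0,0.008,0],
    [0,0,0.012,0],
    [0,0,0.016,0],
    [0,0,0.016,0],
  ],
)

```text
time: 43.78
tool_pos: [0.4553, 0.0268, 0.0393]
tool_rot: [-0.0, 1.0, 0.027, -0.0]
contact_force: [0.3, 0.4, -1.8]
gripper_width: 0.24
```

>>> jog_arm(
  targets=[
    [0,0,0.002,0],
    [0,0,0.004,0],
    [0,0,0.004,0],
  ],
)

```text
time: 44.03
tool_pos: [0.4555, 0.0268, 0.0356]
tool_rot: [-0.0, 1.0, 0.027, -0.0]
contact_force: [0.7, -0.0, -1.4]
gripper_width: 0.244
```

>>> jog_arm(
  targets=[
    [0.002,0,0,0],
    [0.004,0,0,0],
    [0.007,0,0,0],
    [0.011,0,0,0],
    [0.016,0,0,0],
  ],
)

```text
time: 44.45
tool_pos: [0.4714, 0.0276, 0.0357]
tool_rot: [-0.0, 1.0, 0.027, -0.001]
contact_force: [-2.6, -0.8, -1.6]
gripper_width: 0.242
```

>>> jog_arm(
  targets=[
    [0.006,0,0,0],
    [0.014,0,0,0],
    [0.022,0,0,0],
    [0.03,0,0,0],
    [0.038,0,0,0],
  ],
)

```text
time: 44.87
tool_pos: [0.5103, 0.0297, 0.0357]
tool_rot: [0.0, 1.0, 0.027, -0.0]
contact_force: [-2.9, -1.5, -2.1]
gripper_width: 0.243
```

>>> jog_arm(
  targets=[
    [0.008,0,0,0],
    [0.016,0,0,0],
    [0.024,0,0,0],
    [0.032,0,0,0],
    [0.04,0,0,0],
  ],
)

```text
time: 45.28
tool_pos: [0.5502, 0.0318, 0.0357]
tool_rot: [0.0, 1.0, 0.027, -0.0]
contact_force: [-3.0, -0.6, -1.4]
gripper_width: 0.243
```

>>> jog_arm(
  targets=[
    [0.008,0,0,0],
    [0.016,0,0,0],
    [0.024,0,0,0],
    [0.032,0,0,0],
    [0.04,0,0,0],
  ],
)

```text
time: 45.7
tool_pos: [0.5902, 0.0339, 0.0358]
tool_rot: [0.0, 1.0, 0.027, -0.0]
contact_force: [-2.9, -1.2, -1.9]
gripper_width: 0.244
```

>>> jog_arm(
  targets=[
    [0.007,0,0,0],
    [0.013,0,0,0],
    [0.018,0,0,0],
    [0.022,0,0,0],
    [0.025,0,0,0],
  ],
)

```text
time: 46.12
tool_pos: [0.6149, 0.0354, 0.0359]
tool_rot: [-0.0, 1.0, 0.027, 0.0]
contact_force: [-1.6, -1.4, -2.6]
gripper_width: 0.247
```

>>> jog_arm(
  targets=[
    [0.002,0,0,0],
    [0.004,0,0,0],
    [0.006,0,0,0],
    [0.008,0,0,0],
    [0.009,0,0,0],
  ],
)

```text
time: 46.53
tool_pos: [0.6236, 0.0359, 0.036]
tool_rot: [-0.0, 1.0, 0.027, 0.0]
contact_force: [-1.8, -0.5, -2.7]
gripper_width: 0.243
```

>>> jog_arm(
  targets=[
    [0.001,0,0,0],
    [0.002,0,0,0],
    [0.003,0,0,0],
    [0.004,0,0,0],
    [0.004,0,0,0],
  ],
)

```text
time: 46.95
tool_pos: [0.627, 0.036, 0.0358]
tool_rot: [-0.0, 1.0, 0.027, -0.001]
contact_force: [-4.1, -0.8, -1.3]
gripper_width: 0.247
```

>>> jog_arm(
  targets=[
    [0.001,0,0,0],
    [0.002,0,0,0],
    [0.003,0,0,0],
    [0.003,0,0,0],
  ],
)

```text
time: 47.28
tool_pos: [0.6273, 0.0361, 0.0353]
tool_rot: [0.0, 1.0, 0.027, -0.004]
contact_force: [-14.7, -1.8, 6.0]
gripper_width: 0.246
```

The tray met its home stop (15 N at 0.627, which is 0.165 m plus the slack). Easing off, lifting the tip out and withdrawing.

>>> jog_arm(
  targets=[
    [-0.004,0,0,0],
    [-0.009,0,0,0],
    [-0.009,0,-0.007,0],
    [-0.009,0,-0.015,0],
    [-0.009,0,-0.02,0],
  ],
)

```text
time: 47.7
tool_pos: [0.6227, 0.0357, 0.0579]
tool_rot: [0.0, 1.0, 0.027, 0.002]
contact_force: [-0.4, -0.5, -1.3]
gripper_width: 0.243
```

>>> jog_arm(
  targets=[
    [0,0,-0.002,0],
    [0,0,-0.002,0],
  ],
)

```text
time: 47.87
tool_pos: [0.6228, 0.0357, 0.0597]
tool_rot: [0.0, 1.0, 0.027, 0.002]
contact_force: [-0.5, -0.2, -3.1]
gripper_width: 0.241
```

>>> jog_arm(
  targets=[
    [-0.02,0,0,0],
    [-0.05,0,0,0],
    [-0.085,0,0,0],
    [-0.12,0,0,0],
    [-0.15,0,-0.01,0],
  ],
)

```text
time: 48.28
tool_pos: [0.4677, 0.0278, 0.0653]
tool_rot: [-0.0, 1.0, 0.027, -0.003]
contact_force: [-0.0, -0.3, -1.8]
gripper_width: 0.241
```

>>> jog_arm(
  targets=[
    [0,0,-0.03,0],
    [0,0,-0.06,0],
    [0,0,-0.07,0],
    [0,0,-0.07,0],
  ],
)

```text
time: 48.62
tool_pos: [0.4744, 0.0273, 0.1419]
tool_rot: [0.0, 1.0, 0.027, 0.004]
contact_force: [0.3, 0.5, -1.6]
gripper_width: 0.243
```

Run:
```python
from h import *
plan((.40,-.15,.14,0),(.358,-.3355,.06,-3.4))
```

```text
at [0.4744 0.0273 0.1419] yaw 3.1
  call [-84, 173, 2] turn 3.1
  call [-21, 93, 40] turn 1.7
  call [-18, 93, 40] turn 1.7
```

>>> jog_arm(
  targets=[
    [-0.017,0.035,0,0.6],
    [-0.034,0.069,0,1.2],
    [-0.05,0.104,0,1.9],
    [-0.067,0.139,0.001,2.5],
    [-0.084,0.173,0.002,3.1],
  ],
)

```text
time: 49.03
tool_pos: [0.3959, -0.1508, 0.1342]
tool_rot: [-0.0, 1.0, 0.0, -0.001]
contact_force: [0.2, -0.2, -1.8]
gripper_width: 0.244
```

>>> jog_arm(
  targets=[
    [-0.005,0.023,0.01,0.4],
    [-0.01,0.046,0.02,0.8],
    [-0.016,0.07,0.03,1.2],
    [-0.021,0.093,0.04,1.7],
  ],
)

```text
time: 49.37
tool_pos: [0.375, -0.2436, 0.0936]
tool_rot: [-0.001, 1.0, -0.015, -0.001]
contact_force: [-0.2, -0.1, -2.1]
gripper_width: 0.245
```

>>> jog_arm(
  targets=[
    [-0.004,0.023,0.01,0.4],
    [-0.009,0.046,0.02,0.8],
    [-0.014,0.07,0.03,1.2],
    [-0.018,0.093,0.04,1.7],
    [-0.018,0.093,0.04,1.7],
  ],
)

```text
time: 49.78
tool_pos: [0.3533, -0.3368, 0.0523]
tool_rot: [-0.001, 1.0, -0.031, -0.002]
contact_force: [-0.6, 0.8, -1.9]
gripper_width: 0.245
```

>>> jog_arm(
  targets=[
    [0,0,0,0],
    [0,0,0,0],
    [0,0,0,0],
  ],
)

```text
time: 50.03
tool_pos: [0.3555, -0.3342, 0.0554]
tool_rot: [-0.0, 1.0, -0.029, -0.0]
contact_force: [-0.2, -0.4, -1.5]
gripper_width: 0.24
```

Run:
```python
from h import *
plan((.357,-.336,.021,-3.4))
```

```text
at [ 0.3555 -0.3342  0.0554] yaw -3.35
  call [2, 2, 34] turn 0.0
```

>>> jog_arm(
  targets=[
    [0.001,0,0.01,0],
    [0.002,0.002,0.02,0],
    [0.002,0.002,0.029,0],
    [0.002,0.002,0.034,0],
    [0.002,0.002,0.034,0],
  ],
)

```text
time: 50.45
tool_pos: [0.3562, -0.3357, 0.0196]
tool_rot: [-0.002, 1.0, -0.03, -0.001]
contact_force: [0.2, 0.3, -2.1]
gripper_width: 0.242
```

>>> jog_arm(
  targets=[
    [0,0,0.001,0],
    [0,0,0.002,0],
    [0,0,0.003,0],
    [0,0,0.003,0],
    [0,0,0.003,0],
  ],
)

```text
time: 50.87
tool_pos: [0.3573, -0.3374, 0.0192]
tool_rot: [0.0, 1.0, -0.03, 0.0]
contact_force: [-0.5, 0.3, -2.0]
gripper_width: 0.243
```

>>> jog_arm(
  targets=[
    [0,0,0.001,0],
    [0,0,0.001,0],
    [0,0,0.001,0],
  ],
)

```text
time: 51.12
tool_pos: [0.3572, -0.3373, 0.0179]
tool_rot: [0.0, 1.0, -0.03, 0.0]
contact_force: [0.2, 0.0, -1.7]
gripper_width: 0.24
```

>>> jog_arm(
  targets=[
    [0,0,0.001,0],
    [0,0,0.0015,0],
    [0,0,0.0015,0],
    [0,0,0.0015,0],
  ],
)

```text
time: 51.45
tool_pos: [0.3573, -0.3374, 0.0169]
tool_rot: [0.0, 1.0, -0.03, 0.0]
contact_force: [-2.6, 1.5, 3.7]
gripper_width: 0.24
```

>>> jog_arm(
  targets=[
    [0,0,0,0],
    [0,0,0,0],
    [0,0,0,0],
    [0,0,0,0],
  ],
  fingers=0.55,
)

```text
time: 51.78
tool_pos: [0.3572, -0.3372, 0.0163]
tool_rot: [0.0, 1.0, -0.03, 0.0]
contact_force: [-1.0, -0.4, 0.4]
gripper_width: 0.552
```

>>> jog_arm(
  targets=[
    [0,0,-0.02,0],
    [0,0,-0.05,0],
    [0,0,-0.085,0],
    [0,0,-0.12,0],
    [0,0,-0.155,0],
  ],
)

```text
time: 52.2
tool_pos: [0.357, -0.3369, 0.1727]
tool_rot: [-0.0, 1.0, -0.03, -0.0]
contact_force: [0.4, -1.3, 0.3]
gripper_width: 0.551
```

>>> jog_arm(
  targets=[
    [-0.02,0.03,-0.01,0],
    [-0.04,0.06,-0.02,0],
    [-0.06,0.09,-0.03,0],
    [-0.08,0.12,-0.04,0],
    [-0.09,0.14,-0.05,0],
  ],
)

```text
time: 52.62
tool_pos: [0.2568, -0.4737, 0.2219]
tool_rot: [0.001, 1.0, -0.031, -0.0]
contact_force: [-0.1, 0.2, 0.2]
gripper_width: 0.545
```

Run:
```python
from h import *
a=grab('top','t20.png');b=grab('scene','s20.png');H=cv2.cvtColor(a,cv2.COLOR_RGB2HSV).astype(int)
rect((H[...,0]<20)&(H[...,1]>150),(430,305,30,50),.038,'handle')
rect((H[...,2]<70)&(H[...,1]<120),(420,295,45,70),.004,'mat')
d=np.zeros((600,800,3),np.uint8)
f=lambda s,x,y,w,h,k:cv2.resize(s[y:y+h,x:x+w,::-1],None,fx=k,fy=k,interpolation=cv2.INTER_CUBIC)
d[:300]=f(b,200,160,267,100,3)[:300,:800]
d[300:,:800]=f(a,210,170,267,100,3)[:300,:800]
b2=f(b,200,150,200,150,4); a2=f(a,210,170,270,200,2)
d[:]=b2; d[:300,400:]=f(a,210,170,300,225,1.34)[:300,:400]
cv2.imwrite('pics/m13.png',d); print(cur())
```

```text
handle c [ 0.3559 -0.337 ] size [0.021  0.0872] ang -3.4 px [443.7 331.5]
mat c [ 0.3609 -0.3418] size [0.1498 0.0804] ang 1.7 px [442.3 328. ]
(array([ 0.2575033 , -0.47496759,  0.2235192 ]), np.float64(-0.06357734597037433))
```

View pics/m13.png

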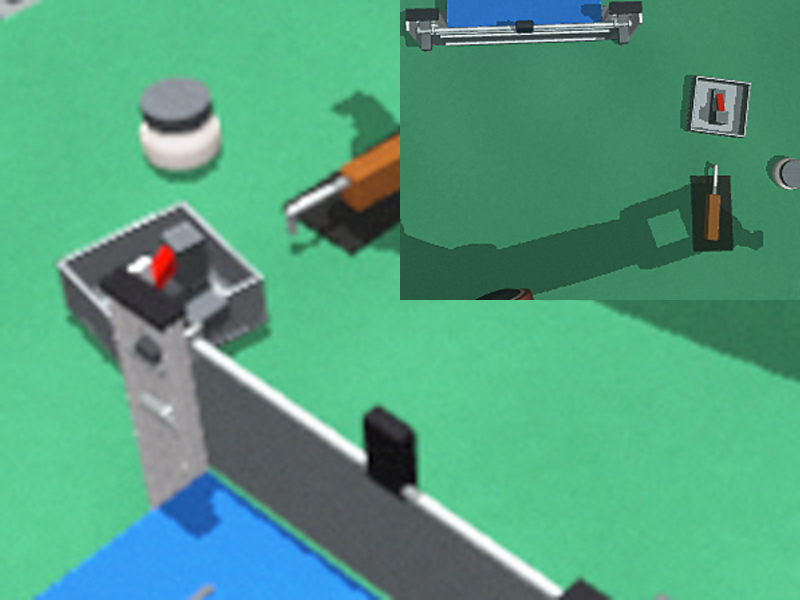

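```bash
python3 -c "
from plant import manip
print(manip.job_done())"
```

```text
the job is handed in; nothing more can be done
None
```

I've handed the job in at about 53 s of robot time, and every step of the task was carried out in the order you asked.

- **Square:** it stands in the grey bin, and the last pictures still show it there.
- **Shutter:** I lifted it to about 0.11 m, lowered it until the force showed it resting, and let go. After release the tab top was at the height for 0.085, the upper rung, and it looked the same in the last picture.
- **Coupons:** there were only two. One was knocked aside along the way, so I measured it again before gripping it. Both met the tray floor at the expected height, and a later picture showed both upright.
- **Tray:** I drew it to its outer stop with the hook, then pushed it back until it met resistance of about 15 N. The travel matched 0.165 m plus the play in the hole to within 1–2 mm.
- **Hook:** I laid it on the mat while placing the coupons and picked it up again to push. It is back on the mat, with its handle about 7 mm from the mat's middle.
- **Can, jar and brush:** none of my moves went near them. The jar looks unmoved in the last pictures; I did not check the can or the brush at the end.

**Not checked or in disagreement:**
- With the tray home, the cameras can't see inside the cabinet. That the coupons still stand and the tray is fully in rests on the slow push and the contact readings.
- The camera put the tray hole about 5 mm away from where I had worked it out. This was within the play in the hole.

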